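# Pack painted panels from the drying rack and close the carton

### The job

Slide every painted panel up out of the wooden drying rack and stand each one upright, fully down, in a slot of its own in the carton. Then fold the carton shut: first both short side flaps down flat, and only then the two long flaps over them. Finally set the gluing weight, with its red grip up, on the middle of the closed carton, and leave the other things on the table where they are.

Things in the scene. Friction and masses are not known exactly. Their poses are not given: they have to be found in the camera images.
- panel0: red painted hardboard panel with pale decorations, 110 wide (its x) x 9 thick (its y) x 100 tall (its z), 80 g. Origin: centre of its bottom edge. It stands upright in a slot of the rack, its origin 10 mm above the table and its top edge at 110 mm. Held loosely it swings in the grip. Two to four panels are present; an absent one has no pose
- panel1: yellow painted hardboard panel with pale decorations, 110 wide (its x) x 9 thick (its y) x 100 tall (its z), 80 g. Origin: centre of its bottom edge. It stands upright in a slot of the rack, its origin 10 mm above the table and its top edge at 110 mm. Held loosely it swings in the grip. Two to four panels are present; an absent one has no pose
- panel2: blue painted hardboard panel with pale decorations, 110 wide (its x) x 9 thick (its y) x 100 tall (its z), 80 g. Origin: centre of its bottom edge. It stands upright in a slot of the rack, its origin 10 mm above the table and its top edge at 110 mm. Held loosely it swings in the grip. Two to four panels are present; an absent one has no pose
- panel3: green painted hardboard panel with pale decorations, 110 wide (its x) x 9 thick (its y) x 100 tall (its z), 80 g. Origin: centre of its bottom edge. It stands upright in a slot of the rack, its origin 10 mm above the table and its top edge at 110 mm. Held loosely it swings in the grip. Two to four panels are present; an absent one has no pose
- rack: fixed wooden drying rack, 130 (x) x 182 (y) x 50 high, with four slots that run along its x at y = -69, -23, 23 and 69 mm, each 12 wide, 40 deep, floor 10 mm above the table, open at the top and at the ends. Origin: centre of its underside, on the table. It may stand left or right of the middle, turned a little
- carton: fixed brown carton standing open, left or right of the middle and turned a little. Outside 128 (x) x 194 (y), walls 4 thick, inside 120 (x) x 186 (y), floor 4 mm above the table, rim 118 above the table (122 on the long sides, at its -x and +x). Origin: centre of its underside, z up
- carton_slot (a point): middle of the mouth of one slot (y = 22 mm) of the dark grey insert that fills the carton up to 54 mm above the table. Four slots, each 16 wide, 50 deep (floor 4 mm above the table), run along the carton's x over its whole inside, at y = -66, -22, 22 and 66 mm. One panel to a slot; a panel in it has its top edge 104 above the table, 14 below the rim
- short_left (a joint): short flap, left (+y of the carton) side of the carton: 118 wide, 64 long from hinge to free edge, 4 thick. Rad: 0 closed (level over the mouth), 1.57 upright, start 1.9 to 2.2 (leaning out), limit 2.4. Hinge 95 mm from the carton centre, 118 above the table. It stays at any angle, no spring; 1 to 2 N near the free edge folds it. Closed, its top is 122 above the table
- short_left_edge (a point): middle of the free edge of the flap short_left, on its outer face (the upper face when closed)
- short_right (a joint): short flap, right (-y of the carton) side of the carton: 118 wide, 64 long from hinge to free edge, 4 thick. Rad: 0 closed (level over the mouth), 1.57 upright, start 1.9 to 2.2 (leaning out), limit 2.4. Hinge 95 mm from the carton centre, 118 above the table. It stays at any angle, no spring; 1 to 2 N near the free edge folds it. Closed, its top is 122 above the table
- short_right_edge (a point): middle of the free edge of the flap short_right, on its outer face (the upper face when closed)
- long_near (a joint): long flap, near (-x of the carton) side of the carton: 192 wide, 64 long from hinge to free edge, 4 thick. Rad: 0 closed (level over the mouth), 1.57 upright, start 1.9 to 2.2 (leaning out), limit 2.4. Hinge 64 mm from the carton centre, 122 above the table. It stays at any angle, no spring; 1 to 2 N near the free edge folds it. Closed, its top is 126 above the table, over the short flaps
- long_near_edge (a point): middle of the free edge of the flap long_near, on its outer face (the upper face when closed)
- long_far (a joint): long flap, far (+x of the carton) side of the carton: 192 wide, 64 long from hinge to free edge, 4 thick. Rad: 0 closed (level over the mouth), 1.57 upright, start 1.9 to 2.2 (leaning out), limit 2.4. Hinge 64 mm from the carton centre, 122 above the table. It stays at any angle, no spring; 1 to 2 N near the free edge folds it. Closed, its top is 126 above the table, over the short flaps
- long_far_edge (a point): middle of the free edge of the flap long_far, on its outer face (the upper face when closed)
- weight: gluing weight, 0.5 kg: steel base 110 (x) x 60 (y) x 25 high with a red upright grip bar 70 (x) x 20 (y) on its middle, from 25 up to 75 mm. Origin: centre of its underside. It stands on the table between rack and carton
- cutter: orange cutter knife lying flat, about 165 x 24 x 16; bystander, leave it where it is. Origin: its middle, at the underside
- ruler: steel ruler lying flat, 200 x 30 x 3; bystander, leave it where it is. Origin: its middle, at the underside
- paint_pot: closed paint pot, blue cap, 56 diameter x 65 high, upright; bystander, leave it where it is. Origin: its middle, at the underside
- tape_roll: ring of brown tape lying flat, 90 outside, 30 high; bystander, leave it where it is. Origin: its middle, at the underside
- pencil: red pencil lying flat, 170 x 8 x 8; bystander, leave it where it is. Origin: its middle, at the underside
Mind the look-alikes: they are no part of the job. Leave any purple look-alike of the panel1 alone. Leave any green look-alike of the carton alone.

How it is judged:
On the way, in this order (a step that is already met when the one before it is completed fails the run):
1. every panel present stands in the carton, fully down in a slot (z of panel0 in the frame of carton between -0.005 and 0.014 m and x of panel0 in the frame of carton between -0.02 and 0.02 m and y of panel0 in the frame of carton between -0.082 and 0.082 m and angle between each of panel0, panel1, panel2, panel3's own z axis and vertical below 0.3 rad and z of panel1 in the frame of carton between -0.005 and 0.014 m and x of panel1 in the frame of carton between -0.02 and 0.02 m and y of panel1 in the frame of carton between -0.082 and 0.082 m and z of panel2 in the frame of carton between -0.005 and 0.014 m and x of panel2 in the frame of carton between -0.02 and 0.02 m and y of panel2 in the frame of carton between -0.082 and 0.082 m and z of panel3 in the frame of carton between -0.005 and 0.014 m and x of panel3 in the frame of carton between -0.02 and 0.02 m and y of panel3 in the frame of carton between -0.082 and 0.082 m), for 0.2 s.
2. both short flaps are closed while both long flaps are still open (value of joint each of short_left, short_right below 0.12 rad and value of joint each of long_near, long_far above 0.8 rad), for 0.2 s.
3. both long flaps are closed over the closed short flaps (value of joint each of short_left, short_right, long_near, long_far below 0.12 rad), for 0.2 s.
At the end, for the whole second after the job is handed in: Each panel present stands in a carton slot (bottom under 14 mm up, within 20 mm of the middle in carton x, 82 in y, tilt under 0.3 rad), all four flaps are under 0.12 rad, and the weight stands upright (0.12 rad) at rest on them within 30 mm of the carton's middle (all of step 1 and all of step 3 and horizontal distance between weight and carton below 0.03 m and z of weight in the frame of carton between 0.118 and 0.135 m and angle between weight's own z axis and vertical below 0.12 rad and linear speed of weight below 0.02 m/s); the robot touches nothing.
It fails at once if a bystander is moved more than 40 mm (distance of any of cutter, ruler, paint_pot, tape_roll, pencil from where it was at the start of the episode above 0.04 m).
Of panel0, panel1, panel2, panel3 only 2 to 4 are there at a start; the rules pass over those that are not, and their reading is None.
At some moment in a run one of weight may be knocked a few centimetres aside while the robot is not near it.
It also fails if it takes over 210 s, if anything falls off the work surface, if the arm or the gripper's body presses on something with over 40 N, if the wrist force passes 120 N, or if a joint passes its speed limit or range.

### The arm

A 6-joint arm with a two-finger parallel gripper is mounted at the origin on the work surface. World frame = base frame: x ahead of the robot, y to its left, z up, the work surface at z = 0. Lengths are in m, angles in rad, forces in N, time in s.
With the tool pointing down it reaches from about 0.3 to 0.85 m from the base axis. Payload 4.2 kg.
Tool frame: the origin (TCP) lies at the very end of the fingers, on their centre line; the grasp point (between the pads) lies 19 mm behind it (robot.grasp_offset is the distance from the TCP to the grasp point, in m); z points along the fingers, y is the line along which they close (so a half turn about z gives the same grasp; the last joint's range is limited). The gripper opens to 91 mm and grips with 3 to 60 N. Pads are 32 mm wide; open, the fingers measure 118 mm over their backs; the gripper's body (76 mm by 178 mm) begins 60 mm behind the grasp point.
Start: joints at [-1.244, 0.32, 1.565, -0, 1.257, -0.02], TCP at [0.195, -0.541, 0.175] pointing down, gripper open.
Joint ranges: [-3.11, 3.11], [-0.84, 2.01], [0.21, 2.61], [-1.34, 4.49], [0.05, 2.63], [-2.56, 2.56]. Speed limits (rad/s): [2.57, 2.57, 3.14, 3.14, 3.14, 3.14].

### API

Orientations are given as a rotation vector (axis times angle).
In Python, from workcell import robot gives the robot as it stands.
- The arm moves only by the tool step_arm, never from a script. Its argument "plan" is a list of rows, each an object with "rot": the turn, a rotation vector about the world's x, y, z scaled (see below), a list of three; "delta_pos": the shift along the world's x, y, z scaled (see below), a list of three; "jaw": the opening, from 0 (shut) to 1 (fully open). A call has 1 to 12 rows; each row is the pose to reach, as a shift and turn from the pose commanded when the call began; what a row does not reach only later rows make up. The controller multiplies each number of a shift by 250 mm and each number of a turn by pi/2 rad. A row lasts 1/12 s, in which the tool goes at most 41.7 mm and 7.16 degrees, less where a joint would pass 70% of its speed; a pose out of reach is approached as far as the arm can. A call with a number of a shift or a turn outside -1 to 1 is refused whole. A call with a gripper value outside its range is refused whole. The fingers move at their own pace and stop on an object; "force" is the grip in N (left out, the last holds). Time passes only in rows, so rows that repeat a pose let the fingers close. It gives the time, the measured TCP pose, the force, the opening and the grip force at its end, in the units of the state.
- robot.get_state(): the state, without advancing time (a new reading comes with each control period).
- robot.get_image(name): name is "scene" or "side" or "wrist"; returns the picture (384x512x3 uint8, red, green, blue); there is no depth.
- robot.camera_model(name): a dict with "camera_matrix" (3x3 intrinsics, pixels), "R" (3x3) and "t" (3): a world point X has camera coordinates R X + t. Camera axes: x right, y down, z forward; pixel columns grow to the right and rows downward; lengths in m; the calibration is good to about 2 mm. A picture is of the moment at which its call begins: read the wrist's pose just before it. camera_model takes no time and is no camera call; for the wrist camera it gives the pose at the moment of the call.
- robot.job_done(): hands the job in; it is judged then, once.
Trained networks look in the newest picture that a camera, given by its name, has taken for a name from the list of things; names that differ only in an ending like _2 or _b are one class to them, and where a whole thing is asked for, a point or a joint stands for the part that bears it (a point fixed in the world has none). Each returns a list of dicts, best first, with "score" (0 to 1); they miss things now and then, are a little off and sometimes report something else, mostly with a low value. They report only what shows in the picture. A call takes as long as a camera call. They do not tell look-alikes from the thing itself.
- robot.search_frame(camera, query): "xyz" ([x, y, z] in m, in world coordinates, good to about 4 mm: the middle of the surface that is visible of it).
- robot.landmark_of(camera, query): "xyz" ([x, y, z] in m, in world coordinates, good to about 4 mm: a listed point, or the origin of a listed thing).
The state is a dict: "time": time; "joints": joint angles; "dq": joint speeds; "joint_efforts": joint torques, N m; "eef_pos": TCP position; "ee_rot": TCP orientation; "force": force on the tool from outside, world axes, zero at the start; "moment": the same for the moment, N m; "opening": finger opening in m; "grip_force": force on a finger pad.
Only numpy, scipy, OpenCV 4.12 (cv2) and the standard library are available. Lean on these libraries where they do the work, as an engineer would, in place of code of your own. Each camera call takes 0.05 s, during which the arm holds its last target. There are 200 camera calls.

## Working session

There is one attempt and no reset: what is moved stays moved. The work goes in short steps, Python scripts to look and compute and a tool call to move; the robot and the scene stay as the last step left them, time stands still between calls to the robot, and variables do not carry over. Pictures are saved under pics/ and viewed, at most 14 in all, crops included, and the job is handed in when it is done.

Besides the shell and the picture viewer there is one more tool, called after "Request:" by a JSON object that holds its "method" and its "body", one argument or row to a line. step_arm: Moves the arm, as the interface text tells. Its arguments: {"type":"object","properties":{"plan":{"type":"array"},"force":{"type":"number"}},"required":["plan"]}

```bash
mkdir -p pics; ls; cat > h.py <<'E'
from workcell import robot
import numpy as np, cv2
def snap(cam,name):
    im=robot.get_image(cam); cv2.imwrite(f'pics/{name}.png',im[:,:,::-1]); return im
def proj(cam,X):
    m=robot.camera_model(cam); c=np.array(m['R'])@np.array(X)+np.array(m['t']); p=np.array(m['camera_matrix'])@c; return p[:2]/p[2]
def back(cam,uv,z):
    m=robot.camera_model(cam); R=np.array(m['R']); t=np.array(m['t'])
    d=R.T@np.linalg.inv(np.array(m['camera_matrix']))@np.array([uv[0],uv[1],1.]); o=-R.T@t
    return o+d*(z-o[2])/d[2]
E
python3 - <<'E'
from h import *
a=snap('scene','scene0'); b=snap('side','side0')
for cam in ('scene','side'):
    for n in ['panel0','panel1','panel2','panel3','rack','carton','carton_slot','short_left_edge','short_right_edge','long_near_edge','long_far_edge','weight','cutter','ruler','paint_pot','tape_roll','pencil']:
        r=robot.landmark_of(cam,n)
        print(cam,n,[(np.round(d['xyz'],3).tolist(),round(d['score'],2),proj(cam,d['xyz']).astype(int).tolist()) for d in r[:3]])
print(robot.get_state())
E
```

```text
pics
scene panel0 [([0.572, 0.17, 0.012], 0.77, [313, 177]), ([0.549, 0.309, 0.011], 0.73, [328, 155]), ([0.389, 0.273, -0.003], 0.73, [290, 146])]
scene panel1 [([0.572, 0.17, 0.012], 0.77, [313, 177]), ([0.549, 0.309, 0.011], 0.73, [328, 155]), ([0.389, 0.273, -0.003], 0.73, [290, 146])]
scene panel2 [([0.572, 0.17, 0.012], 0.77, [313, 177]), ([0.549, 0.309, 0.011], 0.73, [328, 155]), ([0.389, 0.273, -0.003], 0.73, [290, 146])]
scene panel3 [([0.572, 0.17, 0.012], 0.77, [313, 177]), ([0.549, 0.309, 0.011], 0.73, [328, 155]), ([0.389, 0.273, -0.003], 0.73, [290, 146])]
scene rack [([0.563, 0.237, 0.0], 0.61, [321, 168])]
scene carton [([0.343, -0.642, 0.001], 0.73, [94, 293]), ([0.56, 0.238, -0.0], 0.71, [320, 168]), ([0.532, -0.258, 0.002], 0.65, [228, 244])]
scene carton_slot [([0.534, -0.237, 0.054], 0.87, [232, 231]), ([0.347, -0.622, 0.053], 0.64, [96, 280]), ([0.567, 0.216, 0.01], 0.35, [319, 170])]
scene short_left_edge [([0.553, -0.121, 0.164], 0.63, [260, 189])]
scene short_right_edge [([0.514, -0.388, 0.172], 0.73, [189, 234])]
scene long_near_edge [([0.427, -0.244, 0.178]
[... 2276 characters left out ...]
l []
{'time': 1.8, 'joints': array([-1.24396847e+00,  3.19605271e-01,  1.56451072e+00, -2.45125162e-05,
        1.25737274e+00, -1.99960355e-02]), 'dq': array([-5.93504005e-05, -6.57315274e-04, -1.90326505e-03,  7.03427245e-04,
       -8.24411460e-04, -1.09546344e-03]), 'joint_efforts': array([ 4.97919755e-04, -4.12342966e+01, -2.32226926e+01,  7.27806869e-02,
        3.77900968e-02,  1.60175702e-06]), 'eef_pos': array([ 0.19545207, -0.5407875 ,  0.17486874]), 'ee_rot': array([ 3.09436768e+00,  5.42056698e-01, -1.12546229e-05]), 'force': array([ 0.48756423,  0.27188816, -0.6644266 ]), 'moment': array([-0.04400983, -0.01165569, -0.00787519]), 'grip_force': 0.0, 'opening': 0.09179604490360747}
```

```bash
python3 - <<'E'
import cv2
a=cv2.imread('pics/scene0.png'); b=cv2.imread('pics/side0.png')
A=cv2.resize(a[110:340,50:400],None,fx=2.2,fy=2.2,interpolation=cv2.INTER_CUBIC); cv2.imwrite('pics/sc.png',A)
B=cv2.resize(b[110:300,150:350],None,fx=3,fy=3,interpolation=cv2.INTER_CUBIC); cv2.imwrite('pics/sd.png',B)
E
```

```text
(no output)
```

View pics/sc.png

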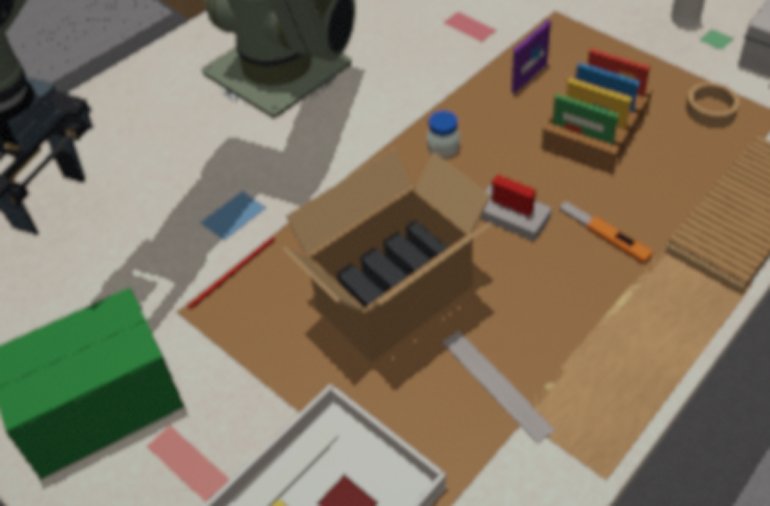

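View pics/sd.png

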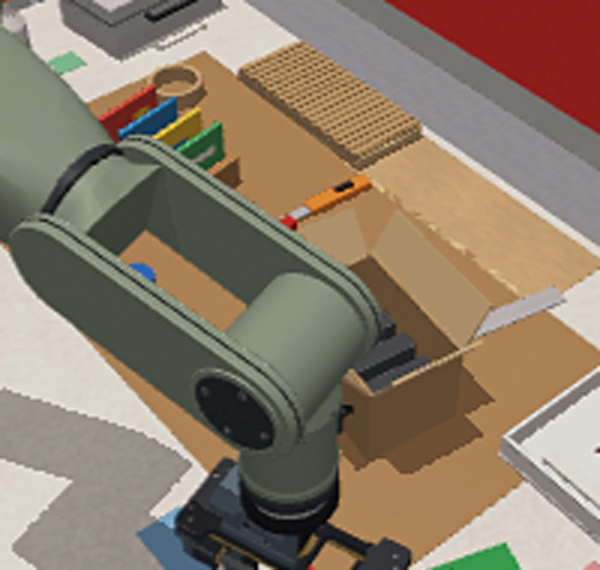

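Scene view: four panels in the rack, green (585,120), yellow, blue and red (618,70). The purple board at (531,57) stands outside the rack, so it is a look-alike. The brown open carton at (385,260) is the target, and the closed green carton at (90,380) is a look-alike. The weight is at (515,205). I'll move the wrist camera over the carton next.

Request:
{"method": "step_arm", "body": {
  "plan": [
    {"delta_pos": [0.4, 0.6, 0.9], "rot": [0, 0, -0.15], "jaw": 0.35},
    {"delta_pos": [0.4, 0.6, 0.9], "rot": [0, 0, -0.31], "jaw": 0.35},
    {"delta_pos": [0.4, 0.6, 0.9], "rot": [0, 0, -0.31], "jaw": 0.35},
    {"delta_pos": [0.4, 0.6, 0.9], "rot": [0, 0, -0.31], "jaw": 0.35},
    {"delta_pos": [0.4, 0.6, 0.9], "rot": [0, 0, -0.31], "jaw": 0.35},
    {"delta_pos": [0.4, 0.6, 0.9], "rot": [0, 0, -0.31], "jaw": 0.35},
    {"delta_pos": [0.8, 1, 0.9], "rot": [0, 0, -0.31], "jaw": 0.35},
    {"delta_pos": [0.8, 1, 0.9], "rot": [0, 0, -0.31], "jaw": 0.35},
    {"delta_pos": [0.8, 1, 0.9], "rot": [0, 0, -0.31], "jaw": 0.35},
    {"delta_pos": [0.8, 1, 0.9], "rot": [0, 0, -0.31], "jaw": 0.35},
    {"delta_pos": [0.8, 1, 0.9], "rot": [0, 0, -0.31], "jaw": 0.35},
    {"delta_pos": [0.8, 1, 0.9], "rot": [0, 0, -0.31], "jaw": 0.35}
  ],
  "force": 25
}}

```text
time: 2.8
eef_pos: [0.3967, -0.2894, 0.4002]
ee_rot: [3.134, -0.213, 0.001]
force: [-0.5, 0.1, -0.1]
opening: 0.0318
grip_force: 0.0
```

```bash
python3 - <<'E'
from h import *
m=robot.camera_model('wrist'); R=np.array(m['R']); print('cam',-R.T@np.array(m['t']),'fwd',R[2],'right',R[0]); print(m['camera_matrix'])
s=robot.get_state(); print(s['eef_pos'],s['ee_rot'],s['force'])
snap('wrist','w0')
for n in ['carton','carton_slot','short_left_edge','short_right_edge','long_near_edge','long_far_edge','weight','ruler','pencil']:
    r=robot.landmark_of('wrist',n)
    print(n,[(np.round(d['xyz'],3).tolist(),round(d['score'],2),proj('wrist',d['xyz']).astype(int).tolist()) for d in r[:2]])
E
```

```text
cam [ 0.47567025 -0.29924194  0.60984512] fwd [-0.27725476  0.03722601 -0.96007501] right [-1.34306841e-01 -9.90939726e-01  3.62974123e-04]
[[277.62730093   0.         255.00038081]
 [  0.         277.62730093 191.00311015]
 [  0.           0.           1.        ]]
[ 0.3966809  -0.2894413   0.40022652] [ 3.13359747e+00 -2.13070304e-01  9.39537388e-04] [-0.47741541  0.09063852 -0.08668746]
carton [([0.533, -0.255, 0.001], 0.73, [228, 83]), ([0.347, -0.638, 0.001], 0.66, [415, 147])]
carton_slot [([0.531, -0.235, 0.058], 0.87, [215, 83])]
short_left_edge [([0.547, -0.127, 0.166], 0.82, [131, 76]), ([0.515, -0.386, 0.173], 0.54, [308, 72])]
short_right_edge [([0.514, -0.388, 0.172], 0.9, [309, 72]), ([0.379, 0.029, -0.002], 0.19, [115, 174])]
long_near_edge [([0.343, -0.648, 0.125], 0.68, [460, 157]), ([0.428, -0.24, 0.173], 0.58, [219, 145])]
long_far_edge [([0.341, -0.644, 0.126], 0.71, [458, 159])]
weight [([0.57, -0.02, 0.001], 0.67, [112, 81])]
ruler []
pencil [([0.308, -0.378, 0.002], 0.62, [298, 180])]
```

View pics/w0.png

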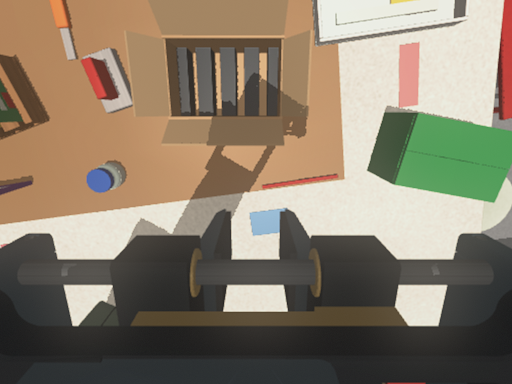

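The wrist view shows the open carton at about (225,78), with dark insert dividers running vertically from x=183 to x=275. The weight is at (108,80). I'll overlay the carton model to check its pose.

```bash
cat >> h.py <<'E'
def tf(c,yaw,P):
    P=np.atleast_2d(P); k,s=np.cos(yaw),np.sin(yaw)
    return np.c_[c[0]+k*P[:,0]-s*P[:,1],c[1]+s*P[:,0]+k*P[:,1],P[:,2]]
E
python3 - <<'E'
from h import *
im=snap('wrist','w1'); k=4; x0,y0=120,20
o=cv2.resize(im[20:150,120:320],None,fx=k,fy=k,interpolation=cv2.INTER_CUBIC)
c=(0.532,-0.257);yaw=-0.138
def line(a,b,col):
    q=[tuple(int(round(v)) for v in (proj('wrist',p)-[x0,y0]+.5)*k) for p in tf(c,yaw,[a,b])]; cv2.line(o,q[0],q[1],col,1)
for y in (-66,-22,22,66):
    for e in (-8,8): line([-.06,(y+e)/1e3,.054],[.06,(y+e)/1e3,.054],(0,255,0))
X,Y=.06,.093
for a,b in (((-X,-Y),(X,-Y)),((X,-Y),(X,Y)),((X,Y),(-X,Y)),((-X,Y),(-X,-Y))): line([*a,.118],[*b,.118],(255,0,0))
cv2.imwrite('pics/w1o.png',o[:,:,::-1])
E
```

```text
(no output)
```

View pics/w1o.png

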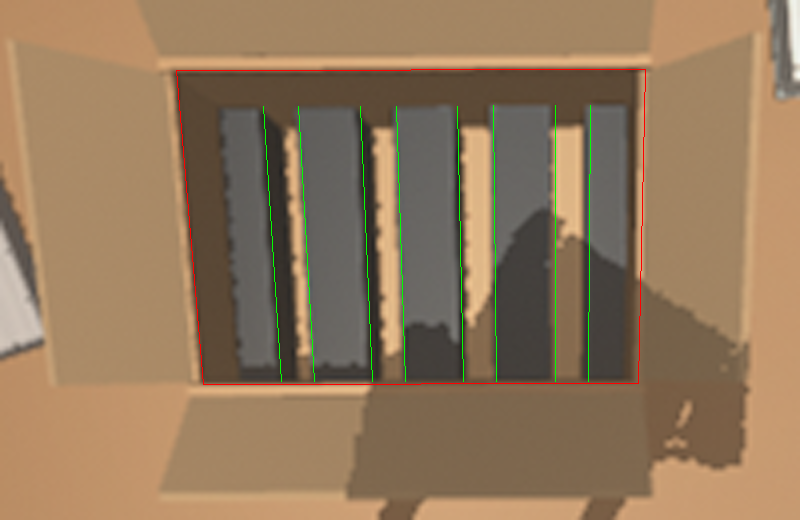

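The overlay matches: the rim and slots fit to within 1 mm. Carton centre is (0.532,-0.257), yaw -0.138. On to the rack.

Request:
{"method": "step_arm", "body": {
  "plan": [
    {"delta_pos": [0.1, 1, 0], "rot": [0, 0, 0.1], "jaw": 0.35},
    {"delta_pos": [0.1, 1, 0], "rot": [0, 0, 0.1], "jaw": 0.35},
    {"delta_pos": [0.1, 1, 0], "rot": [0, 0, 0.1], "jaw": 0.35},
    {"delta_pos": [0.1, 1, 0], "rot": [0, 0, 0.1], "jaw": 0.35},
    {"delta_pos": [0.1, 1, 0], "rot": [0, 0, 0.1], "jaw": 0.35},
    {"delta_pos": [0.1, 1, 0], "rot": [0, 0, 0.1], "jaw": 0.35},
    {"delta_pos": [0.1, 1, 0], "rot": [0, 0, 0.1], "jaw": 0.35}
  ]
}}

```text
time: 3.93
eef_pos: [0.4205, -0.0346, 0.4002]
ee_rot: [-3.138, -0.041, -0.001]
force: [-0.1, -0.5, 0.2]
opening: 0.0319
grip_force: 0.0
```

Request:
{"method": "step_arm", "body": {
  "plan": [
    {"delta_pos": [0.1, 1, 0], "rot": [0, 0, 0.09], "jaw": 0.35},
    {"delta_pos": [0.1, 1, 0], "rot": [0, 0, 0.09], "jaw": 0.35},
    {"delta_pos": [0.1, 1, 0], "rot": [0, 0, 0.09], "jaw": 0.35},
    {"delta_pos": [0.1, 1, 0], "rot": [0, 0, 0.09], "jaw": 0.35},
    {"delta_pos": [0.1, 1, 0], "rot": [0, 0, 0.09], "jaw": 0.35},
    {"delta_pos": [0.1, 1, 0], "rot": [0, 0, 0.09], "jaw": 0.35},
    {"delta_pos": [0.1, 1, 0], "rot": [0, 0, 0.09], "jaw": 0.35},
    {"delta_pos": [0.1, 1, 0], "rot": [0, 0, 0.09], "jaw": 0.35}
  ]
}}

```text
time: 4.6
eef_pos: [0.4456, 0.2105, 0.399]
ee_rot: [3.13, 0.254, -0.003]
force: [0.1, 0.6, 0.1]
opening: 0.0319
grip_force: 0.0
```

```bash
python3 - <<'E'
from h import *
s=robot.get_state(); print(s['eef_pos'],s['ee_rot'],s['joints'])
im=snap('wrist','w2')
for n in ['panel0','rack','weight','cutter','paint_pot']:
    r=robot.landmark_of('wrist',n)
    print(n,[(np.round(d['xyz'],3).tolist(),round(d['score'],2),proj('wrist',d['xyz']).astype(int).tolist()) for d in r[:6]])
c=(0.5595,0.239);yaw=0.169
uv=proj('wrist',[*c,.08]).astype(int); k=4; x0,y0=max(0,uv[0]-100),max(0,uv[1]-75); print(uv)
o=cv2.resize(im[y0:y0+150,x0:x0+200],None,fx=k,fy=k,interpolation=cv2.INTER_CUBIC)
def rect(X,Y0,Y1,z,col):
    q=tf(c,yaw,[[-X,Y0,z],[X,Y0,z],[X,Y1,z],[-X,Y1,z]])
    q=np.array([(proj('wrist',p)-[x0,y0]+.5)*k for p in q]).round().astype(int); cv2.polylines(o,[q],True,col,1)
for y in (-.069,-.023,.023,.069): rect(.055,y-.0045,y+.0045,.110,(255,255,255))
rect(.065,-.091,.091,.05,(255,0,255))
cv2.imwrite('pics/w2o.png',o[:,:,::-1])
E
```

```text
[0.44559477 0.21051051 0.39895558] [ 3.13027540e+00  2.53718045e-01 -2.59900224e-03] [ 4.18345991e-01  1.32652754e-01  1.26548503e+00 -4.50277275e-04
  1.74536452e+00  1.82731224e+00]
panel0 [([0.385, 0.272, -0.001], 0.92, [222, 170]), ([0.575, 0.167, 0.011], 0.72, [285, 88]), ([0.558, 0.256, 0.015], 0.7, [240, 90]), ([0.568, 0.214, 0.008], 0.64, [261, 88]), ([0.548, 0.307, 0.012], 0.58, [215, 91])]
rack [([0.561, 0.237, -0.001], 0.66, [249, 90]), ([0.547, -0.124, 0.165], 0.27, [474, 131]), ([0.566, -0.018, 0.001], 0.21, [370, 108])]
weight [([0.57, -0.022, 0.004], 0.7, [373, 106])]
cutter [([0.713, 0.041, 0.002], 0.55, [361, 25])]
paint_pot [([0.381, 0.031, 0.0], 0.96, [327, 188]), ([0.575, 0.165, 0.01], 0.69, [286, 88])]
[248  88]
```

View pics/w2o.png

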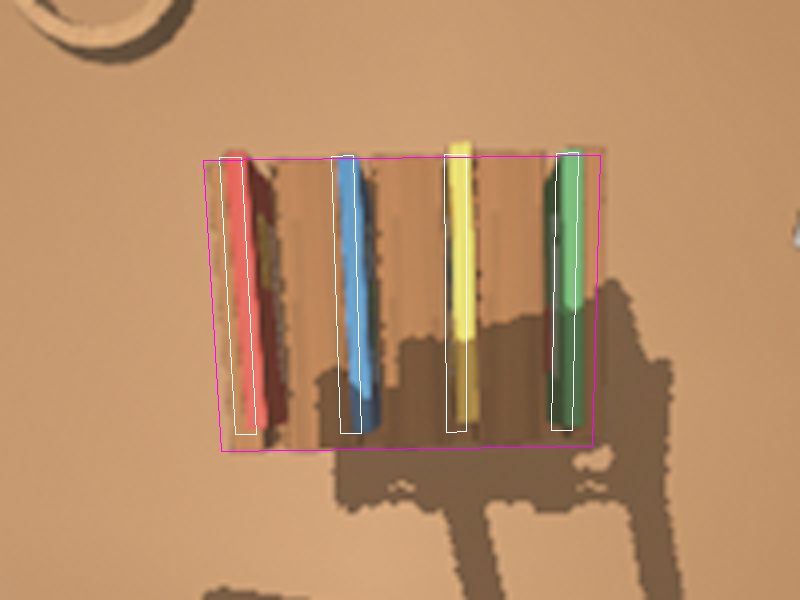

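The overlay is off by about 3 mm and 0.025 rad, and the yellow panel sits about 4 mm toward +x. I'll refit.

```bash
python3 - <<'E'
from h import *
im=cv2.imread('pics/w2.png')[:,:,::-1].copy()
c=(0.5600,0.2362);yaw=0.193
k=6; x0,y0=195,45
o=cv2.resize(im[y0:y0+98,x0:x0+130],None,fx=k,fy=k,interpolation=cv2.INTER_CUBIC)
def rect(X,Y0,Y1,z,col,dx=0):
    q=tf(c,yaw,[[dx-X,Y0,z],[dx+X,Y0,z],[dx+X,Y1,z],[dx-X,Y1,z]])
    q=np.array([(proj('wrist',p)-[x0,y0]+.5)*k for p in q]).round().astype(int); cv2.polylines(o,[q],True,col,1)
for y,dx in ((-.069,.001),(-.023,.004),(.023,0),(.069,.001)): rect(.055,y-.0045,y+.0045,.110,(255,255,255),dx)
rect(.065,-.091,.091,.05,(255,0,255))
cv2.imwrite('pics/w2p.png',o[:,:,::-1])
E
```

```text
(no output)
```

View pics/w2p.png

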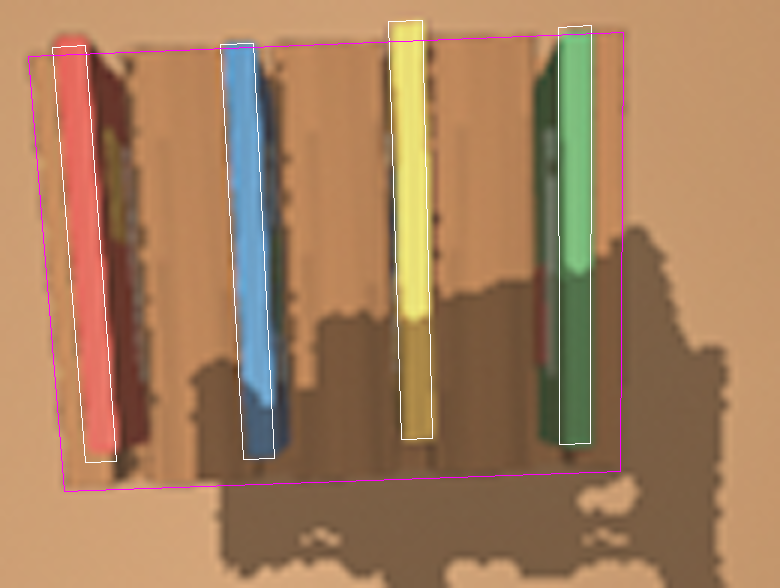

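```bash
python3 - <<'E'
from h import *
rc=(0.5600,0.2362);ry=0.193;cc=(0.532,-0.257);cy=-0.138
for n,y,dx,s in (('green',-.069,.001,-.066),('yellow',-.023,.004,-.022),('blue',.023,0,.022),('red',.069,.0035,.066)):
    g=tf(rc,ry,[[dx,y,.088]])[0]; p=tf(cc,cy,[[0,s,.086]])[0]
    print(n,g.round(4),p.round(4),'scaled',((p-g)/.25).round(3))
s=robot.get_state(); print(s['eef_pos'], 'yaw',2*np.arctan2(s['ee_rot'][1],s['ee_rot'][0]))
E
```

```text
green [0.5742 0.1687 0.088 ] [ 0.5229 -0.3224  0.086 ] scaled [-0.205 -1.964 -0.008]
yellow [0.5683 0.2144 0.088 ] [ 0.529  -0.2788  0.086 ] scaled [-0.157 -1.973 -0.008]
blue [0.5556 0.2588 0.088 ] [ 0.535  -0.2352  0.086 ] scaled [-0.082 -1.976 -0.008]
red [0.5502 0.3046 0.088 ] [ 0.5411 -0.1916  0.086 ] scaled [-0.036 -1.985 -0.008]
[0.44553587 0.2077702  0.40032942] yaw 0.156017680863582
```

Request:
{"method": "step_arm", "body": {
  "plan": [
    {"delta_pos": [0.515, -0.157, -0.3], "rot": [0, 0, 0.023], "jaw": 0.35},
    {"delta_pos": [0.515, -0.157, -0.3], "rot": [0, 0, 0.023], "jaw": 0.35},
    {"delta_pos": [0.515, -0.157, -0.3], "rot": [0, 0, 0.023], "jaw": 0.35},
    {"delta_pos": [0.515, -0.157, -0.9], "rot": [0, 0, 0.023], "jaw": 0.35},
    {"delta_pos": [0.515, -0.157, -0.9], "rot": [0, 0, 0.023], "jaw": 0.35},
    {"delta_pos": [0.515, -0.157, -0.9], "rot": [0, 0, 0.023], "jaw": 0.35},
    {"delta_pos": [0.515, -0.157, -0.9], "rot": [0, 0, 0.023], "jaw": 0.35},
    {"delta_pos": [0.515, -0.157, -0.9], "rot": [0, 0, 0.023], "jaw": 0.35},
    {"delta_pos": [0.515, -0.157, -0.9], "rot": [0, 0, 0.023], "jaw": 0.35},
    {"delta_pos": [0.515, -0.157, -0.9], "rot": [0, 0, 0.023], "jaw": 0.35},
    {"delta_pos": [0.515, -0.157, -0.9], "rot": [0, 0, 0.023], "jaw": 0.35}
  ]
}}

```text
time: 5.82
eef_pos: [0.5761, 0.1704, 0.1787]
ee_rot: [-3.126, -0.304, -0.01]
force: [0.6, -0.3, 0.2]
opening: 0.0319
grip_force: 0.0
```

```bash
python3 - <<'E'
from h import *
s=robot.get_state(); print(s['eef_pos'], 'yaw',2*np.arctan2(s['ee_rot'][1],s['ee_rot'][0]), s['ee_rot'])
im=snap('wrist','w3')
uv=proj('wrist',s['eef_pos']);print(uv)
cv2.imwrite('pics/w3c.png',cv2.resize(im,None,fx=1.5,fy=1.5)[:,:,::-1])
E
```

```text
[0.57609319 0.17036828 0.17870744] yaw -6.089015105978616 [-3.12567678 -0.30441366 -0.0103239 ]
[255.95801205 213.30788161]
```

View pics/w3c.png

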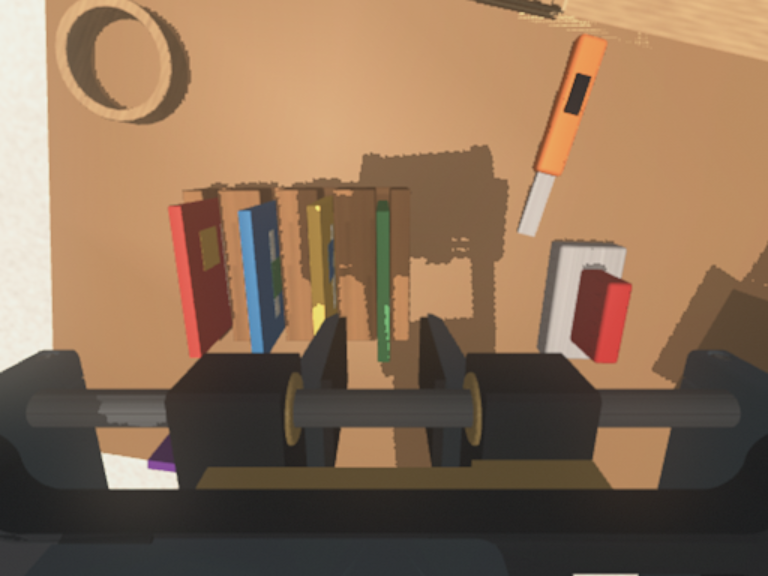

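The green panel at (383,280) is centred between the fingers. Descending to grip it.

Request:
{"method": "step_arm", "body": {
  "plan": [
    {"delta_pos": [-0.003, -0.003, -0.2], "rot": [0, 0, 0], "jaw": 0.35},
    {"delta_pos": [-0.003, -0.003, -0.35], "rot": [0, 0, 0], "jaw": 0.35},
    {"delta_pos": [-0.003, -0.003, -0.35], "rot": [0, 0, 0], "jaw": 0.35},
    {"delta_pos": [-0.003, -0.003, -0.35], "rot": [0, 0, 0], "jaw": 0.35},
    {"delta_pos": [-0.003, -0.003, -0.35], "rot": [0, 0, 0], "jaw": 0.35},
    {"delta_pos": [-0.003, -0.003, -0.35], "rot": [0, 0, 0], "jaw": 0},
    {"delta_pos": [-0.003, -0.003, -0.35], "rot": [0, 0, 0], "jaw": 0},
    {"delta_pos": [-0.003, -0.003, -0.35], "rot": [0, 0, 0], "jaw": 0},
    {"delta_pos": [-0.003, -0.003, -0.35], "rot": [0, 0, 0], "jaw": 0},
    {"delta_pos": [-0.003, -0.003, -0.35], "rot": [0, 0, 0], "jaw": 0}
  ],
  "force": 30
}}

```text
time: 6.7
eef_pos: [0.5738, 0.1693, 0.0881]
ee_rot: [-3.127, -0.305, -0.002]
force: [0.2, 0.3, -0.7]
opening: 0.0016
grip_force: 0.0
```

```bash
python3 - <<'E'
from h import *
im=snap('wrist','w4'); im2=snap('scene','s4')
a=cv2.resize(im[100:300,60:360],(600,400)); b=cv2.resize(im2[120:220,250:400],(600,400))[:, :]
cv2.imwrite('pics/w4c.png',np.hstack([cv2.resize(a,(400,300)),cv2.resize(b,(400,300))])[:,:,::-1])
s=robot.get_state(); print(s['opening'],s['grip_force'],s['eef_pos'])
E
```

```text
0.0005052232939208804 0.0 [0.57352069 0.16923225 0.08763152]
```

View pics/w4c.png

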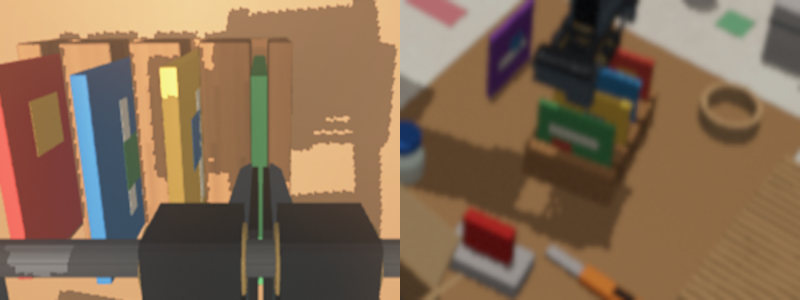

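```bash
python3 - <<'E'
from h import *
s=robot.get_state(); t=s['eef_pos']
im=snap('scene','s5'); 
x0,y0,k=270,110,7
o=cv2.resize(im[y0:y0+84,x0:x0+110],None,fx=k,fy=k,interpolation=cv2.INTER_CUBIC)
rc=(0.5600,0.2362);ry=0.193
def pt(p): return tuple(((proj('scene',p)-[x0,y0]+.5)*k).round().astype(int).tolist())
cv2.circle(o,pt(t),5,(255,0,255),-1); cv2.circle(o,pt(t+[0,0,.079]),5,(255,255,0),-1)
P=tf(rc,ry,[[-.054,-.069,.11],[.056,-.069,.11],[.056,-.069,.01],[-.054,-.069,.01]])
cv2.polylines(o,[np.array([pt(p) for p in P])],True,(255,255,255),1)
cv2.imwrite('pics/s5c.png',o[:,:,::-1])
w=cv2.imread('pics/w4.png')
for p in P: print(proj('wrist',p))
print(pt(t), np.dot(robot.camera_model('scene')['R'],[0,0,1]), s['joints'])
E
```

```text
[256.5163287  288.83285483]
[257.1706318  147.71590422]
[256.4624256  134.88879145]
[256.07835349 234.01428853]
(322, 369) [-0.0079836  -0.69491575 -0.71904684] [ 2.67764773e-01  4.20314686e-01  1.63966962e+00 -1.16408141e-04
  1.08127485e+00  1.64417230e+00]
```

View pics/s5c.png

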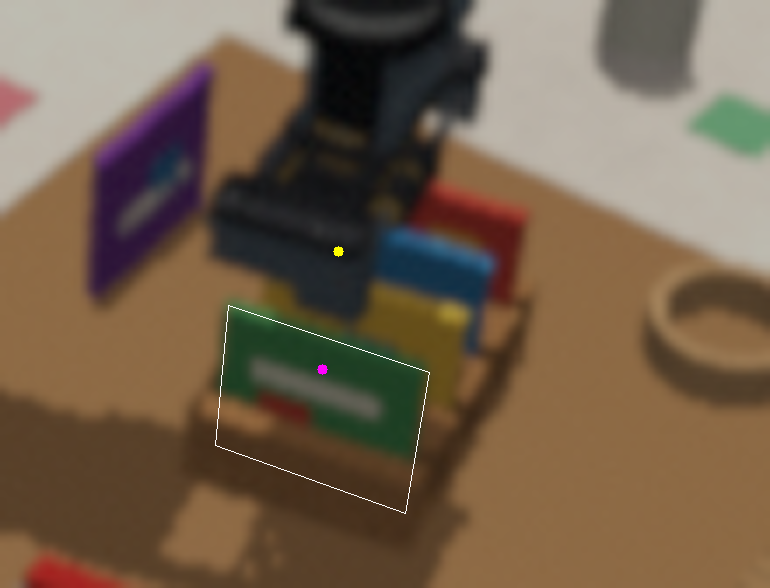

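The scene view shows the panel (white outline) fits my model, but the real fingertips, at about (333,318), are just above its top edge. That is about 35 mm higher than the reported TCP (magenta). I'll check grasp_offset, then open and descend further while watching the force.

```bash
python3 -c "
from h import *
print(robot.grasp_offset, robot.get_state()['force'], robot.get_state()['opening'])"
```

```text
0.0188 [-0.39627598 -0.38826406  0.25770444] 0.0005365846765162798
```

Request:
{"method": "step_arm", "body": {
  "plan": [
    {"delta_pos": [0, 0, 0.06], "rot": [0, 0, 0], "jaw": 0.35},
    {"delta_pos": [0, 0, 0.06], "rot": [0, 0, 0], "jaw": 0.35},
    {"delta_pos": [0, 0, 0.06], "rot": [0, 0, 0], "jaw": 0.35},
    {"delta_pos": [0, 0, 0.06], "rot": [0, 0, 0], "jaw": 0.35},
    {"delta_pos": [0, 0, 0], "rot": [0, 0, 0], "jaw": 0.35},
    {"delta_pos": [0, 0, -0.05], "rot": [0, 0, 0], "jaw": 0.35},
    {"delta_pos": [0, 0, -0.08], "rot": [0, 0, 0], "jaw": 0.35},
    {"delta_pos": [0, 0, -0.08], "rot": [0, 0, 0], "jaw": 0.35}
  ]
}}

```text
time: 7.52
eef_pos: [0.5717, 0.1687, 0.065]
ee_rot: [3.126, 0.305, -0.007]
force: [0.2, 0.2, -0.1]
opening: 0.0321
grip_force: 0.0
```

Request:
{"method": "step_arm", "body": {
  "plan": [
    {"delta_pos": [0.01, 0, -0.02], "rot": [0, 0, 0], "jaw": 0.35},
    {"delta_pos": [0.01, 0, -0.04], "rot": [0, 0, 0], "jaw": 0.35},
    {"delta_pos": [0.01, 0, -0.04], "rot": [0, 0, 0], "jaw": 0.2},
    {"delta_pos": [0.01, 0, -0.04], "rot": [0, 0, 0], "jaw": 0},
    {"delta_pos": [0.01, 0, -0.04], "rot": [0, 0, 0], "jaw": 0},
    {"delta_pos": [0.01, 0, -0.04], "rot": [0, 0, 0], "jaw": 0},
    {"delta_pos": [0.01, 0, -0.04], "rot": [0, 0, 0], "jaw": 0}
  ]
}}

```text
time: 8.1
eef_pos: [0.5762, 0.1693, 0.0578]
ee_rot: [-3.127, -0.305, -0.001]
force: [1.0, 0.7, 0.7]
opening: 0.0087
grip_force: 30.0
```

```bash
python3 - <<'E'
from h import *
im2=snap('scene','s6')
im=snap('wrist','w6')
a=cv2.resize(im[100:300,110:400],(435,300)); b=cv2.resize(im2[110:195,270:380],(360,300),interpolation=cv2.INTER_CUBIC)
cv2.imwrite('pics/c6.png',np.hstack([a,b])[:,:,::-1]); s=robot.get_state(); print(s['eef_pos'],s['opening'],s['grip_force'],s['force'])
E
```

```text
[0.57620158 0.16931649 0.05776829] 0.008737958986200995 29.9798521399498 [0.15957827 0.34618909 1.43826709]
```

View pics/c6.png

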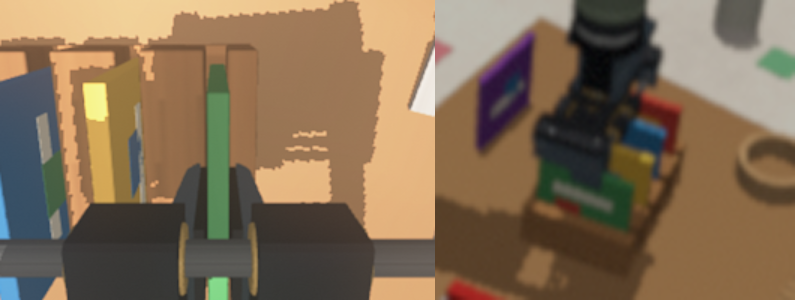

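Gripped (opening 8.7 mm, 30 N). Lifting and carrying the panel to the carton.

Request:
{"method": "step_arm", "body": {
  "plan": [
    {"delta_pos": [0, 0, 0.1], "rot": [0, 0, 0], "jaw": 0},
    {"delta_pos": [0, 0, 0.25], "rot": [0, 0, 0], "jaw": 0},
    {"delta_pos": [0, 0, 0.4], "rot": [0, 0, 0], "jaw": 0},
    {"delta_pos": [0, 0, 0.55], "rot": [0, 0, 0], "jaw": 0},
    {"delta_pos": [0, 0, 0.7], "rot": [0, 0, 0], "jaw": 0},
    {"delta_pos": [0, 0, 0.8], "rot": [0, 0, 0], "jaw": 0},
    {"delta_pos": [-0.05, -0.15, 0.8], "rot": [0, 0, -0.05], "jaw": 0},
    {"delta_pos": [-0.1, -0.3, 0.8], "rot": [0, 0, -0.1], "jaw": 0},
    {"delta_pos": [-0.15, -0.45, 0.8], "rot": [0, 0, -0.15], "jaw": 0},
    {"delta_pos": [-0.2, -0.6, 0.8], "rot": [0, 0, -0.21], "jaw": 0},
    {"delta_pos": [-0.205, -0.75, 0.8], "rot": [0, 0, -0.211], "jaw": 0},
    {"delta_pos": [-0.205, -0.9, 0.8], "rot": [0, 0, -0.211], "jaw": 0}
  ]
}}

```text
time: 9.2
eef_pos: [0.5234, -0.0572, 0.2578]
ee_rot: [3.134, -0.215, 0.0]
force: [-0.1, 0.6, -1.2]
opening: 0.0086
grip_force: 30.0
```

Request:
{"method": "step_arm", "body": {
  "plan": [
    {"delta_pos": [0, -0.15, 0], "rot": [0, 0, 0], "jaw": 0},
    {"delta_pos": [0, -0.3, 0], "rot": [0, 0, 0], "jaw": 0},
    {"delta_pos": [0, -0.45, 0], "rot": [0, 0, 0], "jaw": 0},
    {"delta_pos": [0, -0.6, 0], "rot": [0, 0, 0], "jaw": 0},
    {"delta_pos": [0, -0.75, 0], "rot": [0, 0, 0], "jaw": 0},
    {"delta_pos": [0, -0.9, 0], "rot": [0, 0, 0], "jaw": 0},
    {"delta_pos": [0, -1, 0], "rot": [0, 0, 0], "jaw": 0},
    {"delta_pos": [0, -1, 0], "rot": [0, 0, 0], "jaw": 0},
    {"delta_pos": [0, -1, 0], "rot": [0, 0, 0], "jaw": 0},
    {"delta_pos": [0, -1, 0], "rot": [0, 0, 0], "jaw": 0},
    {"delta_pos": [0, -1, 0], "rot": [0, 0, 0], "jaw": 0}
  ]
}}

```text
time: 10.12
eef_pos: [0.5247, -0.3046, 0.2575]
ee_rot: [-3.134, 0.213, 0.0]
force: [-0.2, 1.2, -1.2]
opening: 0.0092
grip_force: 30.0
```

```bash
python3 - <<'E'
from h import *
s=robot.get_state(); r=s['ee_rot']; print(s['eef_pos'],'yaw',2*np.arctan2(r[1],r[0]),s['opening'],s['grip_force'])
im2=snap('scene','s7'); im=snap('wrist','w7')
c=(0.532,-0.257);yaw=-0.138
P=tf(c,yaw,[[-.055,-.0705,.2],[.055,-.0705,.2],[.055,-.0615,.2],[-.055,-.0615,.2]]) 
b=cv2.resize(im2[130:270,150:310],(460,400),interpolation=cv2.INTER_CUBIC)
cv2.imwrite('pics/c7.png',np.hstack([cv2.resize(im[60:345,130:380],(340,400)),b])[:,:,::-1])
E
```

```text
[ 0.52470469 -0.30458137  0.25746005] yaw 6.1473491985349895 0.009191922307496218 29.97709572315216
```

View pics/c7.png

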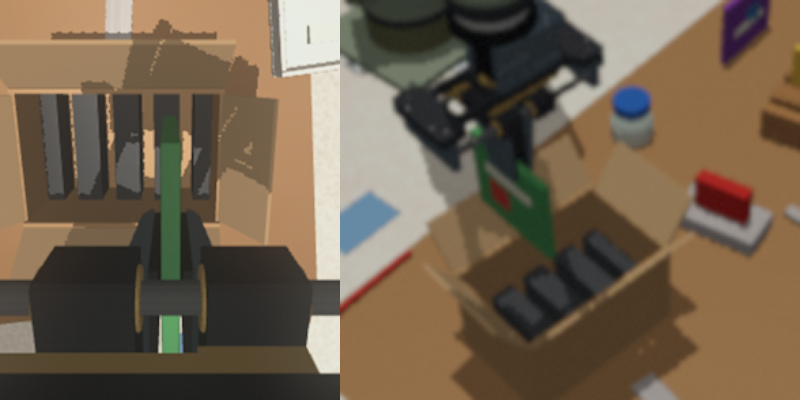

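The panel hangs straight, with its edge at (172,150) over slot 4. Aligning and lowering.

Request:
{"method": "step_arm", "body": {
  "plan": [
    {"delta_pos": [0, -0.07, 0], "rot": [0, 0, -0.002], "jaw": 0},
    {"delta_pos": [0, -0.07, -0.1], "rot": [0, 0, -0.002], "jaw": 0},
    {"delta_pos": [0, -0.07, -0.2], "rot": [0, 0, -0.002], "jaw": 0},
    {"delta_pos": [0, -0.07, -0.3], "rot": [0, 0, -0.002], "jaw": 0},
    {"delta_pos": [0, -0.07, -0.4], "rot": [0, 0, -0.002], "jaw": 0},
    {"delta_pos": [0, -0.07, -0.5], "rot": [0, 0, -0.002], "jaw": 0},
    {"delta_pos": [0, -0.07, -0.55], "rot": [0, 0, -0.002], "jaw": 0},
    {"delta_pos": [0, -0.07, -0.55], "rot": [0, 0, -0.002], "jaw": 0},
    {"delta_pos": [0, -0.07, -0.55], "rot": [0, 0, -0.002], "jaw": 0}
  ]
}}

```text
time: 10.97
eef_pos: [0.5247, -0.3234, 0.1197]
ee_rot: [-3.134, 0.219, 0.001]
force: [-0.3, -0.9, -0.4]
opening: 0.0091
grip_force: 30.0
```

Request:
{"method": "step_arm", "body": {
  "plan": [
    {"delta_pos": [0, 0, -0.05], "rot": [0, 0, 0], "jaw": 0},
    {"delta_pos": [0, 0, -0.09], "rot": [0, 0, 0], "jaw": 0},
    {"delta_pos": [0, 0, -0.12], "rot": [0, 0, 0], "jaw": 0},
    {"delta_pos": [0, 0, -0.12], "rot": [0, 0, 0], "jaw": 0}
  ]
}}

```text
time: 11.3
eef_pos: [0.524, -0.3228, 0.0888]
ee_rot: [-3.133, 0.22, 0.003]
force: [-0.3, 0.4, -0.9]
opening: 0.0089
grip_force: 30.0
```

Request:
{"method": "step_arm", "body": {
  "plan": [
    {"delta_pos": [0, 0, -0.05], "rot": [0, 0, 0], "jaw": 0},
    {"delta_pos": [0, 0, -0.09], "rot": [0, 0, 0], "jaw": 0},
    {"delta_pos": [0, 0, -0.11], "rot": [0, 0, 0], "jaw": 0},
    {"delta_pos": [0, 0, -0.11], "rot": [0, 0, 0], "jaw": 0},
    {"delta_pos": [0, 0, -0.11], "rot": [0, 0, 0], "jaw": 0}
  ]
}}

```text
time: 11.72
eef_pos: [0.5247, -0.3233, 0.0623]
ee_rot: [-3.134, 0.22, 0.0]
force: [0.1, 1.0, -1.6]
opening: 0.0087
grip_force: 30.0
```

Request:
{"method": "step_arm", "body": {
  "plan": [
    {"delta_pos": [0, 0, 0], "rot": [0, 0, 0], "jaw": 0.2},
    {"delta_pos": [0, 0, 0], "rot": [0, 0, 0], "jaw": 0.2},
    {"delta_pos": [0, 0, 0], "rot": [0, 0, 0], "jaw": 0.2},
    {"delta_pos": [0, 0, 0.05], "rot": [0, 0, 0], "jaw": 0.2},
    {"delta_pos": [0, 0, 0.2], "rot": [0, 0, 0], "jaw": 0.2},
    {"delta_pos": [0, 0, 0.35], "rot": [0, 0, 0], "jaw": 0.2},
    {"delta_pos": [0, 0, 0.5], "rot": [0, 0, 0], "jaw": 0.2},
    {"delta_pos": [0, 0, 0.65], "rot": [0, 0, 0], "jaw": 0.2},
    {"delta_pos": [0, 0, 0.8], "rot": [0, 0, 0], "jaw": 0.35},
    {"delta_pos": [0, 0, 0.8], "rot": [0, 0, 0], "jaw": 0.35}
  ]
}}

```text
time: 12.55
eef_pos: [0.528, -0.3254, 0.272]
ee_rot: [3.126, -0.219, 0.024]
force: [0.6, -1.1, 0.5]
opening: 0.0288
grip_force: 0.0
```

```bash
python3 - <<'E'
from h import *
s=robot.get_state(); r=s['ee_rot']; print(s['eef_pos'],'yaw',2*np.arctan2(r[1],r[0]),s['opening'],s['grip_force'],s['joints'])
im2=snap('scene','s8'); im=snap('wrist','w8')
for n in ('panel3',):
  for cam in ('wrist','scene'):
    print([(np.round(d['xyz'],3).tolist(),round(d['score'],2)) for d in robot.landmark_of(cam,n)])
b=cv2.resize(im2[130:270,150:310],(460,400),interpolation=cv2.INTER_CUBIC)
cv2.imwrite('pics/c8.png',np.hstack([cv2.resize(im[30:270,130:340],(340,400)),b])[:,:,::-1])
E
```

```text
[ 0.52798871 -0.32535207  0.27196075] yaw -0.14011861086144142 0.028846744715121737 0.0 [-5.70805206e-01  3.42969968e-01  1.28977054e+00  1.25755418e-05
  1.49171638e+00  1.14010885e+00]
[([0.523, -0.328, 0.004], 0.63)]
[([0.57, 0.221, 0.012], 0.84), ([0.389, 0.273, -0.003], 0.81), ([0.547, 0.309, 0.01], 0.72), ([0.521, -0.327, 0.004], 0.64), ([0.552, -0.122, 0.167], 0.35)]
```

View pics/c8.png

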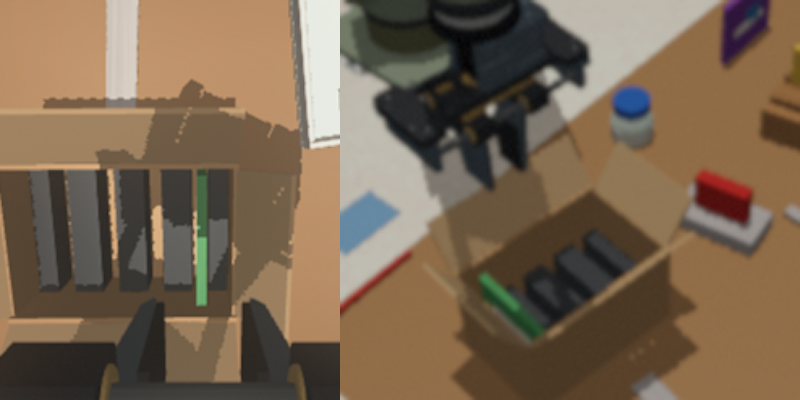

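Green stands fully down in its slot (z 0.004). Next, yellow.

Request:
{"method": "step_arm", "body": {
  "plan": [
    {"delta_pos": [0, 0.15, 0], "rot": [0, 0, 0], "jaw": 0.35},
    {"delta_pos": [0, 0.3, 0], "rot": [0, 0, 0], "jaw": 0.35},
    {"delta_pos": [0, 0.45, 0], "rot": [0, 0, 0], "jaw": 0.35},
    {"delta_pos": [0, 0.6, 0], "rot": [0, 0, 0], "jaw": 0.35},
    {"delta_pos": [0, 0.75, 0], "rot": [0, 0, 0.05], "jaw": 0.35},
    {"delta_pos": [0, 0.9, 0], "rot": [0, 0, 0.1], "jaw": 0.35},
    {"delta_pos": [0, 1, 0], "rot": [0, 0, 0.1], "jaw": 0.35}
  ]
}}

```text
time: 13.33
eef_pos: [0.5232, -0.07, 0.2605]
ee_rot: [-3.14, -0.033, 0.006]
force: [-1.4, -0.3, 0.0]
opening: 0.0317
grip_force: 0.0
```

Request:
{"method": "step_arm", "body": {
  "plan": [
    {"delta_pos": [0.05, 0.15, 0], "rot": [0, 0, 0.05], "jaw": 0.35},
    {"delta_pos": [0.1, 0.3, 0], "rot": [0, 0, 0.11], "jaw": 0.35},
    {"delta_pos": [0.15, 0.45, 0], "rot": [0, 0, 0.111], "jaw": 0.35},
    {"delta_pos": [0.173, 0.6, 0], "rot": [0, 0, 0.111], "jaw": 0.35},
    {"delta_pos": [0.173, 0.75, 0], "rot": [0, 0, 0.111], "jaw": 0.35},
    {"delta_pos": [0.173, 0.9, 0], "rot": [0, 0, 0.111], "jaw": 0.35},
    {"delta_pos": [0.173, 1, 0], "rot": [0, 0, 0.111], "jaw": 0.35}
  ]
}}

```text
time: 13.92
eef_pos: [0.5667, 0.1799, 0.2598]
ee_rot: [-3.127, -0.303, 0.007]
force: [-0.3, -0.4, 0.5]
opening: 0.032
grip_force: 0.0
```

Request:
{"method": "step_arm", "body": {
  "plan": [
    {"delta_pos": [0, 0.15, 0], "rot": [0, 0, 0], "jaw": 0.35},
    {"delta_pos": [0, 0.15, -0.1], "rot": [0, 0, 0], "jaw": 0.35},
    {"delta_pos": [0, 0.15, -0.25], "rot": [0, 0, 0], "jaw": 0.35},
    {"delta_pos": [0, 0.15, -0.4], "rot": [0, 0, 0], "jaw": 0.35},
    {"delta_pos": [0, 0.15, -0.4], "rot": [0, 0, 0], "jaw": 0.35},
    {"delta_pos": [0, 0.15, -0.4], "rot": [0, 0, 0], "jaw": 0.35}
  ]
}}

```text
time: 14.42
eef_pos: [0.5659, 0.2135, 0.1595]
ee_rot: [3.125, 0.3, -0.011]
force: [0.6, -0.3, 1.6]
opening: 0.0317
grip_force: 0.0
```

```bash
cat >> h.py <<'E'
def st():
    s=robot.get_state(); r=np.array(s['ee_rot']); print('tcp',np.round(s['eef_pos'],4),'yaw',round(float((2*np.arctan2(r[1],r[0])+np.pi)%(2*np.pi)-np.pi),4),'open',round(s['opening'],4),'grip',round(s['grip_force'],1),'F',np.round(s['force'],1)); return s
def colmask(im,name):
    h=cv2.cvtColor(im,cv2.COLOR_RGB2HSV); r={'yellow':(20,34),'blue':(98,115),'red':(0,8),'green':(50,75)}[name]
    return cv2.inRange(h,(r[0],110,50),(r[1],255,255))
E
python3 - <<'E'
from h import *
s=st(); im=snap('wrist','w9')
m=colmask(im,'yellow')
for row in range(140,212,8):
    xs=np.where(m[row,200:320])[0]+200; print(row,(xs.min(),xs.max()) if len(xs) else None, end=' ')
# rack model expectation of yellow panel edges
rc=(0.5600,0.2362);ry=0.193
for x in (.03,.055): print([proj('wrist',p).round(1).tolist() for p in tf(rc,ry,[[x,-.0275,.11],[x,-.0185,.11]])])
E
```

```text
tcp [0.5659 0.2135 0.1595] yaw 0.1914 open 0.0317 grip 0.0 F [ 0.6 -0.3  1.6]
140 (np.int64(256), np.int64(256)) 148 (np.int64(249), np.int64(249)) 156 (np.int64(256), np.int64(256)) 164 (np.int64(256), np.int64(256)) 172 (np.int64(250), np.int64(250)) 180 (np.int64(255), np.int64(257)) 188 (np.int64(257), np.int64(258)) 196 None 204 (np.int64(257), np.int64(257)) [[260.2, 168.1], [250.8, 168.1]]
[[260.3, 141.8], [250.7, 141.8]]
```

Request:
{"method": "step_arm", "body": {
  "plan": [
    {"delta_pos": [0.008, 0.003, -0.1], "rot": [0, 0, 0], "jaw": 0.35},
    {"delta_pos": [0.008, 0.003, -0.2], "rot": [0, 0, 0], "jaw": 0.35},
    {"delta_pos": [0.008, 0.003, -0.3], "rot": [0, 0, 0], "jaw": 0.35},
    {"delta_pos": [0.008, 0.003, -0.41], "rot": [0, 0, 0], "jaw": 0.35},
    {"delta_pos": [0.008, 0.003, -0.41], "rot": [0, 0, 0], "jaw": 0.2},
    {"delta_pos": [0.008, 0.003, -0.41], "rot": [0, 0, 0], "jaw": 0},
    {"delta_pos": [0.008, 0.003, -0.41], "rot": [0, 0, 0], "jaw": 0},
    {"delta_pos": [0.008, 0.003, -0.41], "rot": [0, 0, 0], "jaw": 0},
    {"delta_pos": [0.008, 0.003, -0.41], "rot": [0, 0, 0], "jaw": 0}
  ]
}}

```text
time: 15.22
eef_pos: [0.5723, 0.2158, 0.063]
ee_rot: [-3.126, -0.3, -0.009]
force: [-0.2, 0.5, 6.3]
opening: 0.0089
grip_force: 30.0
```

Request:
{"method": "step_arm", "body": {
  "plan": [
    {"delta_pos": [0, 0, 0.1], "rot": [0, 0, 0], "jaw": 0},
    {"delta_pos": [0, 0, 0.25], "rot": [0, 0, 0], "jaw": 0},
    {"delta_pos": [0, 0, 0.4], "rot": [0, 0, 0], "jaw": 0},
    {"delta_pos": [0, 0, 0.55], "rot": [0, 0, 0], "jaw": 0},
    {"delta_pos": [0, 0, 0.7], "rot": [0, 0, 0], "jaw": 0},
    {"delta_pos": [0, 0, 0.8], "rot": [0, 0, 0], "jaw": 0},
    {"delta_pos": [-0.05, -0.15, 0.8], "rot": [0, 0, -0.05], "jaw": 0},
    {"delta_pos": [-0.1, -0.3, 0.8], "rot": [0, 0, -0.1], "jaw": 0},
    {"delta_pos": [-0.15, -0.45, 0.8], "rot": [0, 0, -0.15], "jaw": 0},
    {"delta_pos": [-0.157, -0.6, 0.8], "rot": [0, 0, -0.211], "jaw": 0},
    {"delta_pos": [-0.157, -0.75, 0.8], "rot": [0, 0, -0.211], "jaw": 0},
    {"delta_pos": [-0.157, -0.9, 0.8], "rot": [0, 0, -0.211], "jaw": 0}
  ]
}}

```text
time: 16.22
eef_pos: [0.5301, -0.0116, 0.2614]
ee_rot: [3.134, -0.219, 0.004]
force: [0.7, -1.0, -1.0]
opening: 0.0084
grip_force: 30.0
```

Request:
{"method": "step_arm", "body": {
  "plan": [
    {"delta_pos": [0, -0.15, 0], "rot": [0, 0, 0], "jaw": 0},
    {"delta_pos": [0, -0.3, 0], "rot": [0, 0, 0], "jaw": 0},
    {"delta_pos": [0, -0.45, 0], "rot": [0, 0, 0], "jaw": 0},
    {"delta_pos": [0, -0.6, 0], "rot": [0, 0, 0], "jaw": 0},
    {"delta_pos": [0, -0.75, 0], "rot": [0, 0, 0], "jaw": 0},
    {"delta_pos": [0, -0.9, 0], "rot": [0, 0, 0], "jaw": 0},
    {"delta_pos": [0, -1, 0], "rot": [0, 0, 0], "jaw": 0},
    {"delta_pos": [0, -1, 0], "rot": [0, 0, 0], "jaw": 0},
    {"delta_pos": [0, -1, 0], "rot": [0, 0, 0], "jaw": 0},
    {"delta_pos": [0, -1, 0], "rot": [0, 0, 0], "jaw": 0},
    {"delta_pos": [0, -1, 0], "rot": [0, 0, 0], "jaw": 0}
  ]
}}

```text
time: 17.13
eef_pos: [0.5308, -0.2589, 0.2605]
ee_rot: [-3.134, 0.218, -0.001]
force: [-0.5, -0.0, -0.8]
opening: 0.0086
grip_force: 30.0
```

```bash
python3 - <<'E'
from h import *
st(); im=snap('wrist','w10'); sc=snap('scene','s10')
for cam in ('wrist','scene'): print([(np.round(d['xyz'],3).tolist(),round(d['score'],2)) for d in robot.landmark_of(cam,'panel1')][:5])
E
```

```text
tcp [ 0.5308 -0.2589  0.2605] yaw -0.139 open 0.0086 grip 30.0 F [-0.5 -0.  -0.8]
[([0.523, -0.328, 0.003], 0.97), ([0.528, -0.259, 0.206], 0.79)]
[([0.548, 0.307, 0.013], 0.7), ([0.528, -0.254, 0.207], 0.67), ([0.387, 0.272, -0.001], 0.59), ([0.553, 0.26, 0.006], 0.56)]
```

Request:
{"method": "step_arm", "body": {
  "plan": [
    {"delta_pos": [0, -0.08, 0], "rot": [0, 0, 0], "jaw": 0},
    {"delta_pos": [0, -0.08, -0.1], "rot": [0, 0, 0], "jaw": 0},
    {"delta_pos": [0, -0.08, -0.2], "rot": [0, 0, 0], "jaw": 0},
    {"delta_pos": [0, -0.08, -0.3], "rot": [0, 0, 0], "jaw": 0},
    {"delta_pos": [0, -0.08, -0.4], "rot": [0, 0, 0], "jaw": 0},
    {"delta_pos": [0, -0.08, -0.5], "rot": [0, 0, 0], "jaw": 0},
    {"delta_pos": [0, -0.08, -0.55], "rot": [0, 0, 0], "jaw": 0},
    {"delta_pos": [0, -0.08, -0.6], "rot": [0, 0, 0], "jaw": 0},
    {"delta_pos": [0, -0.08, -0.64], "rot": [0, 0, 0], "jaw": 0},
    {"delta_pos": [0, -0.08, -0.66], "rot": [0, 0, 0], "jaw": 0},
    {"delta_pos": [0, -0.08, -0.66], "rot": [0, 0, 0], "jaw": 0}
  ]
}}

```text
time: 18.25
eef_pos: [0.5302, -0.2794, 0.0939]
ee_rot: [-3.133, 0.219, 0.003]
force: [-0.6, 0.3, -0.9]
opening: 0.0088
grip_force: 30.0
```

Request:
{"method": "step_arm", "body": {
  "plan": [
    {"delta_pos": [0, 0, -0.06], "rot": [0, 0, 0], "jaw": 0},
    {"delta_pos": [0, 0, -0.11], "rot": [0, 0, 0], "jaw": 0},
    {"delta_pos": [0, 0, -0.11], "rot": [0, 0, 0], "jaw": 0},
    {"delta_pos": [0, 0, -0.11], "rot": [0, 0, 0], "jaw": 0.25},
    {"delta_pos": [0, 0, -0.11], "rot": [0, 0, 0], "jaw": 0.25},
    {"delta_pos": [0, 0, -0.11], "rot": [0, 0, 0], "jaw": 0.25},
    {"delta_pos": [0, 0, 0], "rot": [0, 0, 0], "jaw": 0.25},
    {"delta_pos": [0, 0, 0.15], "rot": [0, 0, 0], "jaw": 0.25},
    {"delta_pos": [0, 0, 0.3], "rot": [0, 0, 0], "jaw": 0.25},
    {"delta_pos": [0, 0, 0.45], "rot": [0, 0, 0], "jaw": 0.25},
    {"delta_pos": [0, 0, 0.6], "rot": [0, 0, 0], "jaw": 0.35},
    {"delta_pos": [0, 0, 0.65], "rot": [0, 0, 0], "jaw": 0.35}
  ]
}}

```text
time: 19.25
eef_pos: [0.5331, -0.2813, 0.2653]
ee_rot: [3.128, -0.22, 0.018]
force: [0.3, -0.8, -0.5]
opening: 0.0315
grip_force: 0.0
```

```bash
python3 - <<'E'
from h import *
st(); im=snap('wrist','w11'); sc=snap('scene','s11')
for cam in ('wrist','scene'): print([(np.round(d['xyz'],3).tolist(),round(d['score'],2)) for d in robot.landmark_of(cam,'panel1')][:6])
print([(np.round(d['xyz'],3).tolist(),round(d['score'],2)) for d in robot.landmark_of('scene','rack')][:6])
E
```

```text
tcp [ 0.5331 -0.2813  0.2653] yaw -0.1402 open 0.0315 grip 0.0 F [ 0.3 -0.8 -0.5]
[([0.523, -0.328, 0.005], 0.79), ([0.526, -0.279, 0.003], 0.76)]
[([0.528, -0.282, 0.003], 0.84), ([0.552, 0.26, 0.009], 0.83), ([0.55, 0.309, 0.01], 0.8), ([0.523, -0.325, 0.009], 0.68), ([0.39, 0.272, 0.001], 0.61)]
[([0.563, 0.234, -0.001], 0.67), ([0.568, -0.019, 0.001], 0.16)]
```

Yellow is down. Next, blue.

Request:
{"method": "step_arm", "body": {
  "plan": [
    {"delta_pos": [0, 0.15, 0], "rot": [0, 0, 0], "jaw": 0.35},
    {"delta_pos": [0, 0.3, 0], "rot": [0, 0, 0], "jaw": 0.35},
    {"delta_pos": [0, 0.45, 0], "rot": [0, 0, 0], "jaw": 0.35},
    {"delta_pos": [0, 0.6, 0], "rot": [0, 0, 0], "jaw": 0.35},
    {"delta_pos": [0, 0.75, 0], "rot": [0, 0, 0.05], "jaw": 0.35},
    {"delta_pos": [0, 0.9, 0], "rot": [0, 0, 0.1], "jaw": 0.35},
    {"delta_pos": [0, 1, 0], "rot": [0, 0, 0.1], "jaw": 0.35}
  ]
}}

```text
time: 20.08
eef_pos: [0.5292, -0.0269, 0.2554]
ee_rot: [-3.14, -0.033, 0.007]
force: [0.9, -0.4, -0.5]
opening: 0.0319
grip_force: 0.0
```

Request:
{"method": "step_arm", "body": {
  "plan": [
    {"delta_pos": [0.05, 0.15, 0], "rot": [0, 0, 0.05], "jaw": 0.35},
    {"delta_pos": [0.1, 0.3, 0], "rot": [0, 0, 0.11], "jaw": 0.35},
    {"delta_pos": [0.102, 0.45, 0], "rot": [0, 0, 0.112], "jaw": 0.35},
    {"delta_pos": [0.102, 0.6, 0], "rot": [0, 0, 0.112], "jaw": 0.35},
    {"delta_pos": [0.102, 0.75, 0], "rot": [0, 0, 0.112], "jaw": 0.35},
    {"delta_pos": [0.102, 0.9, 0], "rot": [0, 0, 0.112], "jaw": 0.35},
    {"delta_pos": [0.102, 1, 0], "rot": [0, 0, 0.112], "jaw": 0.35}
  ]
}}

```text
time: 20.67
eef_pos: [0.5548, 0.223, 0.2549]
ee_rot: [3.127, 0.306, -0.007]
force: [0.9, 0.2, 0.8]
opening: 0.0319
grip_force: 0.0
```

Request:
{"method": "step_arm", "body": {
  "plan": [
    {"delta_pos": [0, 0.153, 0], "rot": [0, 0, 0], "jaw": 0.35},
    {"delta_pos": [0, 0.153, -0.1], "rot": [0, 0, 0], "jaw": 0.35},
    {"delta_pos": [0, 0.153, -0.25], "rot": [0, 0, 0], "jaw": 0.35},
    {"delta_pos": [0, 0.153, -0.4], "rot": [0, 0, 0], "jaw": 0.35},
    {"delta_pos": [0, 0.153, -0.4], "rot": [0, 0, 0], "jaw": 0.35},
    {"delta_pos": [0, 0.153, -0.4], "rot": [0, 0, 0], "jaw": 0.35},
    {"delta_pos": [0, 0.153, -0.4], "rot": [0, 0, 0], "jaw": 0.35}
  ]
}}

```text
time: 21.25
eef_pos: [0.5571, 0.2585, 0.1585]
ee_rot: [-3.127, -0.302, -0.002]
force: [0.8, -0.8, -0.2]
opening: 0.032
grip_force: 0.0
```

```bash
python3 - <<'E'
from h import *
s=st(); im=snap('wrist','w12')
m=colmask(im,'blue')
for row in range(120,212,8):
    xs=np.where(m[row,200:320])[0]+200; print(row,(int(xs.min()),int(xs.max()),len(xs)) if len(xs) else None, end=' ')
rc=(0.5600,0.2362);ry=0.193
for x in (.03,.055): print([proj('wrist',p).round(1).tolist() for p in tf(rc,ry,[[x,.0185,.11],[x,.0275,.11]])])
E
```

```text
tcp [0.5571 0.2585 0.1585] yaw 0.1926 open 0.032 grip 0.0 F [ 0.8 -0.8 -0.2]
120 None 128 None 136 None 144 (249, 256, 5) 152 (249, 256, 8) 160 (249, 256, 8) 168 (249, 256, 8) 176 (250, 256, 7) 184 (250, 256, 5) 192 (250, 256, 2) 200 (250, 250, 1) 208 (250, 256, 2) [[260.0, 167.3], [250.5, 167.3]]
[[260.1, 140.7], [250.4, 140.7]]
```

Request:
{"method": "step_arm", "body": {
  "plan": [
    {"delta_pos": [0, 0.005, -0.1], "rot": [0, 0, 0], "jaw": 0.35},
    {"delta_pos": [0, 0.005, -0.2], "rot": [0, 0, 0], "jaw": 0.35},
    {"delta_pos": [0, 0.005, -0.3], "rot": [0, 0, 0], "jaw": 0.35},
    {"delta_pos": [0, 0.005, -0.39], "rot": [0, 0, 0], "jaw": 0.35},
    {"delta_pos": [0, 0.005, -0.39], "rot": [0, 0, 0], "jaw": 0.2},
    {"delta_pos": [0, 0.005, -0.39], "rot": [0, 0, 0], "jaw": 0},
    {"delta_pos": [0, 0.005, -0.39], "rot": [0, 0, 0], "jaw": 0},
    {"delta_pos": [0, 0.005, -0.39], "rot": [0, 0, 0], "jaw": 0},
    {"delta_pos": [0, 0.005, -0.39], "rot": [0, 0, 0], "jaw": 0}
  ]
}}

```text
time: 22.05
eef_pos: [0.5582, 0.2603, 0.0627]
ee_rot: [-3.125, -0.302, -0.008]
force: [0.8, -0.9, 5.6]
opening: 0.0091
grip_force: 30.0
```

Request:
{"method": "step_arm", "body": {
  "plan": [
    {"delta_pos": [0, 0, 0.1], "rot": [0, 0, 0], "jaw": 0},
    {"delta_pos": [0, 0, 0.25], "rot": [0, 0, 0], "jaw": 0},
    {"delta_pos": [0, 0, 0.4], "rot": [0, 0, 0], "jaw": 0},
    {"delta_pos": [0, 0, 0.55], "rot": [0, 0, 0], "jaw": 0},
    {"delta_pos": [0, 0, 0.7], "rot": [0, 0, 0], "jaw": 0},
    {"delta_pos": [0, 0, 0.8], "rot": [0, 0, 0], "jaw": 0},
    {"delta_pos": [-0.04, -0.15, 0.8], "rot": [0, 0, -0.05], "jaw": 0},
    {"delta_pos": [-0.08, -0.3, 0.8], "rot": [0, 0, -0.1], "jaw": 0},
    {"delta_pos": [-0.08, -0.45, 0.8], "rot": [0, 0, -0.15], "jaw": 0},
    {"delta_pos": [-0.08, -0.6, 0.8], "rot": [0, 0, -0.211], "jaw": 0},
    {"delta_pos": [-0.08, -0.75, 0.8], "rot": [0, 0, -0.211], "jaw": 0},
    {"delta_pos": [-0.08, -0.9, 0.8], "rot": [0, 0, -0.211], "jaw": 0}
  ]
}}

```text
time: 23.05
eef_pos: [0.5358, 0.0329, 0.261]
ee_rot: [-3.134, 0.217, -0.003]
force: [0.8, 0.6, -0.3]
opening: 0.0086
grip_force: 30.0
```

Request:
{"method": "step_arm", "body": {
  "plan": [
    {"delta_pos": [0, -0.15, 0], "rot": [0, 0, 0], "jaw": 0},
    {"delta_pos": [0, -0.3, 0], "rot": [0, 0, 0], "jaw": 0},
    {"delta_pos": [0, -0.45, 0], "rot": [0, 0, 0], "jaw": 0},
    {"delta_pos": [0, -0.6, 0], "rot": [0, 0, 0], "jaw": 0},
    {"delta_pos": [0, -0.75, 0], "rot": [0, 0, 0], "jaw": 0},
    {"delta_pos": [0, -0.9, 0], "rot": [0, 0, 0], "jaw": 0},
    {"delta_pos": [0, -1, 0], "rot": [0, 0, 0], "jaw": 0},
    {"delta_pos": [0, -1, 0], "rot": [0, 0, 0], "jaw": 0},
    {"delta_pos": [0, -1, 0], "rot": [0, 0, 0], "jaw": 0},
    {"delta_pos": [0, -1, 0], "rot": [0, 0, 0], "jaw": 0},
    {"delta_pos": [0, -1, 0], "rot": [0, 0, 0], "jaw": 0}
  ]
}}

```text
time: 23.97
eef_pos: [0.5362, -0.2143, 0.2603]
ee_rot: [-3.134, 0.215, -0.001]
force: [-0.6, -0.2, -0.5]
opening: 0.0085
grip_force: 30.0
```

```bash
python3 - <<'E'
from h import *
st(); im=snap('wrist','w13'); sc=snap('scene','s13')
for cam in ('wrist','scene'): print([(np.round(d['xyz'],3).tolist(),round(d['score'],2)) for d in robot.landmark_of(cam,'panel2')][:6])
E
```

```text
tcp [ 0.5362 -0.2143  0.2603] yaw -0.1373 open 0.0085 grip 30.0 F [-0.6 -0.2 -0.5]
[([0.528, -0.283, 0.002], 0.96), ([0.524, -0.326, 0.004], 0.9), ([0.534, -0.216, 0.209], 0.83), ([0.381, 0.03, -0.001], 0.63)]
[([0.529, -0.212, 0.204], 0.98), ([0.39, 0.274, -0.001], 0.8), ([0.528, -0.279, -0.0], 0.73), ([0.52, -0.326, 0.005], 0.66)]
```

Request:
{"method": "step_arm", "body": {
  "plan": [
    {"delta_pos": [0.006, -0.084, 0], "rot": [0, 0, 0], "jaw": 0},
    {"delta_pos": [0.006, -0.084, -0.1], "rot": [0, 0, 0], "jaw": 0},
    {"delta_pos": [0.006, -0.084, -0.2], "rot": [0, 0, 0], "jaw": 0},
    {"delta_pos": [0.006, -0.084, -0.3], "rot": [0, 0, 0], "jaw": 0},
    {"delta_pos": [0.006, -0.084, -0.4], "rot": [0, 0, 0], "jaw": 0},
    {"delta_pos": [0.006, -0.084, -0.5], "rot": [0, 0, 0], "jaw": 0},
    {"delta_pos": [0.006, -0.084, -0.55], "rot": [0, 0, 0], "jaw": 0},
    {"delta_pos": [0.006, -0.084, -0.6], "rot": [0, 0, 0], "jaw": 0},
    {"delta_pos": [0.006, -0.084, -0.64], "rot": [0, 0, 0], "jaw": 0},
    {"delta_pos": [0.006, -0.084, -0.66], "rot": [0, 0, 0], "jaw": 0},
    {"delta_pos": [0.006, -0.084, -0.66], "rot": [0, 0, 0], "jaw": 0}
  ]
}}

```text
time: 25.08
eef_pos: [0.5372, -0.236, 0.0939]
ee_rot: [-3.133, 0.217, 0.003]
force: [-0.8, -0.4, -1.4]
opening: 0.0086
grip_force: 30.0
```

Request:
{"method": "step_arm", "body": {
  "plan": [
    {"delta_pos": [0, 0, -0.06], "rot": [0, 0, 0], "jaw": 0},
    {"delta_pos": [0, 0, -0.11], "rot": [0, 0, 0], "jaw": 0},
    {"delta_pos": [0, 0, -0.11], "rot": [0, 0, 0], "jaw": 0},
    {"delta_pos": [0, 0, -0.11], "rot": [0, 0, 0], "jaw": 0.25},
    {"delta_pos": [0, 0, -0.11], "rot": [0, 0, 0], "jaw": 0.25},
    {"delta_pos": [0, 0, -0.11], "rot": [0, 0, 0], "jaw": 0.25},
    {"delta_pos": [0, 0, 0], "rot": [0, 0, 0], "jaw": 0.25},
    {"delta_pos": [0, 0, 0.15], "rot": [0, 0, 0], "jaw": 0.25},
    {"delta_pos": [0, 0, 0.3], "rot": [0, 0, 0], "jaw": 0.25},
    {"delta_pos": [0, 0, 0.45], "rot": [0, 0, 0], "jaw": 0.25},
    {"delta_pos": [0, 0, 0.6], "rot": [0, 0, 0], "jaw": 0.35},
    {"delta_pos": [0, 0, 0.65], "rot": [0, 0, 0], "jaw": 0.35}
  ]
}}

```text
time: 26.08
eef_pos: [0.5402, -0.2377, 0.2652]
ee_rot: [3.129, -0.217, 0.019]
force: [0.4, -0.4, 0.7]
opening: 0.0313
grip_force: 0.0
```

```bash
python3 - <<'E'
from h import *
st(); im=snap('wrist','w14'); sc=snap('scene','s14')
for cam in ('wrist','scene'): print([(np.round(d['xyz'],3).tolist(),round(d['score'],2)) for d in robot.landmark_of(cam,'panel2')][:6])
E
```

```text
tcp [ 0.5402 -0.2377  0.2652] yaw -0.1386 open 0.0313 grip 0.0 F [ 0.4 -0.4  0.7]
[([0.54, -0.242, 0.008], 0.92), ([0.528, -0.28, 0.004], 0.76), ([0.521, -0.326, 0.003], 0.68)]
[([0.388, 0.272, -0.001], 0.8), ([0.549, 0.309, 0.011], 0.67), ([0.513, -0.388, 0.172], 0.65), ([0.524, -0.324, 0.006], 0.62), ([0.527, -0.276, 0.005], 0.57), ([0.538, -0.235, 0.055], 0.54)]
```

Request:
{"method": "step_arm", "body": {
  "plan": [
    {"delta_pos": [0, 0.15, 0], "rot": [0, 0, 0], "jaw": 0.35},
    {"delta_pos": [0, 0.3, 0], "rot": [0, 0, 0], "jaw": 0.35},
    {"delta_pos": [0, 0.45, 0], "rot": [0, 0, 0], "jaw": 0.35},
    {"delta_pos": [0, 0.6, 0], "rot": [0, 0, 0], "jaw": 0.35},
    {"delta_pos": [0, 0.75, 0], "rot": [0, 0, 0.05], "jaw": 0.35},
    {"delta_pos": [0, 0.9, 0], "rot": [0, 0, 0.1], "jaw": 0.35},
    {"delta_pos": [0, 1, 0], "rot": [0, 0, 0.1], "jaw": 0.35}
  ]
}}

```text
time: 26.87
eef_pos: [0.5361, 0.0166, 0.2552]
ee_rot: [-3.14, -0.036, 0.007]
force: [0.5, 0.1, -0.2]
opening: 0.0318
grip_force: 0.0
```

Request:
{"method": "step_arm", "body": {
  "plan": [
    {"delta_pos": [0.05, 0.15, 0], "rot": [0, 0, 0.05], "jaw": 0.35},
    {"delta_pos": [0.05, 0.3, 0], "rot": [0, 0, 0.11], "jaw": 0.35},
    {"delta_pos": [0.05, 0.45, 0], "rot": [0, 0, 0.111], "jaw": 0.35},
    {"delta_pos": [0.05, 0.6, 0], "rot": [0, 0, 0.111], "jaw": 0.35},
    {"delta_pos": [0.05, 0.75, 0], "rot": [0, 0, 0.111], "jaw": 0.35},
    {"delta_pos": [0.05, 0.9, 0], "rot": [0, 0, 0.111], "jaw": 0.35},
    {"delta_pos": [0.05, 1, 0], "rot": [0, 0, 0.111], "jaw": 0.35}
  ]
}}

```text
time: 27.45
eef_pos: [0.5487, 0.2664, 0.2546]
ee_rot: [3.126, 0.306, -0.007]
force: [0.3, 0.5, -0.6]
opening: 0.0322
grip_force: 0.0
```

Request:
{"method": "step_arm", "body": {
  "plan": [
    {"delta_pos": [0, 0.165, 0], "rot": [0, 0, 0], "jaw": 0.35},
    {"delta_pos": [0, 0.165, -0.1], "rot": [0, 0, 0], "jaw": 0.35},
    {"delta_pos": [0, 0.165, -0.25], "rot": [0, 0, 0], "jaw": 0.35},
    {"delta_pos": [0, 0.165, -0.4], "rot": [0, 0, 0], "jaw": 0.35},
    {"delta_pos": [0, 0.165, -0.4], "rot": [0, 0, 0], "jaw": 0.35},
    {"delta_pos": [0, 0.165, -0.4], "rot": [0, 0, 0], "jaw": 0.35},
    {"delta_pos": [0, 0.165, -0.4], "rot": [0, 0, 0], "jaw": 0.35}
  ]
}}

```text
time: 28.03
eef_pos: [0.551, 0.305, 0.1585]
ee_rot: [-3.127, -0.302, -0.002]
force: [-0.7, 0.2, 0.9]
opening: 0.0315
grip_force: 0.0
```

```bash
python3 - <<'E'
from h import *
s=st(); im=snap('wrist','w15')
m=colmask(im,'red')
for row in range(120,212,8):
    xs=np.where(m[row,200:320])[0]+200; print(row,(int(xs.min()),int(xs.max()),len(xs)) if len(xs) else None, end=' ')
rc=(0.5600,0.2362);ry=0.193
for x in (.03,.055): print([proj('wrist',p).round(1).tolist() for p in tf(rc,ry,[[x,.0645,.11],[x,.0735,.11]])])
E
```

```text
tcp [0.551  0.305  0.1585] yaw 0.1926 open 0.0315 grip 0.0 F [-0.7  0.2  0.9]
120 None 128 None 136 (250, 257, 8) 144 (249, 258, 10) 152 (249, 258, 10) 160 (249, 258, 10) 168 (249, 258, 10) 176 (249, 258, 10) 184 (250, 258, 9) 192 (250, 258, 9) 200 (250, 258, 9) 208 (250, 258, 9) [[260.9, 170.4], [251.5, 170.4]]
[[261.1, 143.9], [251.4, 143.9]]
```

Request:
{"method": "step_arm", "body": {
  "plan": [
    {"delta_pos": [0, 0.003, -0.1], "rot": [0, 0, 0], "jaw": 0.35},
    {"delta_pos": [0, 0.003, -0.2], "rot": [0, 0, 0], "jaw": 0.35},
    {"delta_pos": [0, 0.003, -0.3], "rot": [0, 0, 0], "jaw": 0.35},
    {"delta_pos": [0, 0.003, -0.37], "rot": [0, 0, 0], "jaw": 0.35},
    {"delta_pos": [0, 0.003, -0.37], "rot": [0, 0, 0], "jaw": 0.2},
    {"delta_pos": [0, 0.003, -0.37], "rot": [0, 0, 0], "jaw": 0},
    {"delta_pos": [0, 0.003, -0.37], "rot": [0, 0, 0], "jaw": 0},
    {"delta_pos": [0, 0.003, -0.37], "rot": [0, 0, 0], "jaw": 0},
    {"delta_pos": [0, 0.003, -0.37], "rot": [0, 0, 0], "jaw": 0}
  ]
}}

```text
time: 28.83
eef_pos: [0.552, 0.3063, 0.0676]
ee_rot: [-3.125, -0.302, -0.008]
force: [0.2, -0.2, 4.8]
opening: 0.0084
grip_force: 30.0
```

Request:
{"method": "step_arm", "body": {
  "plan": [
    {"delta_pos": [0, 0, 0.1], "rot": [0, 0, 0], "jaw": 0},
    {"delta_pos": [0, 0, 0.25], "rot": [0, 0, 0], "jaw": 0},
    {"delta_pos": [0, 0, 0.4], "rot": [0, 0, 0], "jaw": 0},
    {"delta_pos": [0, 0, 0.55], "rot": [0, 0, 0], "jaw": 0},
    {"delta_pos": [0, 0, 0.7], "rot": [0, 0, 0], "jaw": 0},
    {"delta_pos": [0, 0, 0.8], "rot": [0, 0, 0], "jaw": 0},
    {"delta_pos": [-0.03, -0.15, 0.8], "rot": [0, 0, -0.05], "jaw": 0},
    {"delta_pos": [-0.03, -0.3, 0.8], "rot": [0, 0, -0.1], "jaw": 0},
    {"delta_pos": [-0.03, -0.45, 0.8], "rot": [0, 0, -0.15], "jaw": 0},
    {"delta_pos": [-0.03, -0.6, 0.8], "rot": [0, 0, -0.211], "jaw": 0},
    {"delta_pos": [-0.03, -0.75, 0.8], "rot": [0, 0, -0.211], "jaw": 0},
    {"delta_pos": [-0.03, -0.9, 0.8], "rot": [0, 0, -0.211], "jaw": 0}
  ]
}}

```text
time: 29.83
eef_pos: [0.5423, 0.0788, 0.2658]
ee_rot: [-3.134, 0.217, -0.002]
force: [0.9, 0.7, -1.0]
opening: 0.008
grip_force: 30.0
```

Request:
{"method": "step_arm", "body": {
  "plan": [
    {"delta_pos": [0, -0.15, 0], "rot": [0, 0, 0], "jaw": 0},
    {"delta_pos": [0, -0.3, 0], "rot": [0, 0, 0], "jaw": 0},
    {"delta_pos": [0, -0.45, 0], "rot": [0, 0, 0], "jaw": 0},
    {"delta_pos": [0, -0.6, 0], "rot": [0, 0, 0], "jaw": 0},
    {"delta_pos": [0, -0.75, 0], "rot": [0, 0, 0], "jaw": 0},
    {"delta_pos": [0, -0.9, 0], "rot": [0, 0, 0], "jaw": 0},
    {"delta_pos": [0, -1, 0], "rot": [0, 0, 0], "jaw": 0},
    {"delta_pos": [0, -1, 0], "rot": [0, 0, 0], "jaw": 0},
    {"delta_pos": [0, -1, 0], "rot": [0, 0, 0], "jaw": 0},
    {"delta_pos": [0, -1, 0], "rot": [0, 0, 0], "jaw": 0},
    {"delta_pos": [0, -1, 0], "rot": [0, 0, 0], "jaw": 0}
  ]
}}

```text
time: 30.75
eef_pos: [0.5427, -0.1683, 0.2652]
ee_rot: [-3.134, 0.215, -0.001]
force: [0.3, -0.0, -1.7]
opening: 0.0085
grip_force: 30.0
```

```bash
python3 - <<'E'
from h import *
st(); im=snap('wrist','w16'); sc=snap('scene','s16')
for cam in ('wrist','scene'): print([(np.round(d['xyz'],3).tolist(),round(d['score'],2)) for d in robot.landmark_of(cam,'panel2')][:6])
E
```

```text
tcp [ 0.5427 -0.1683  0.2652] yaw -0.1372 open 0.0085 grip 30.0 F [ 0.3 -0.  -1.7]
[([0.538, -0.166, 0.211], 0.98), ([0.522, -0.326, 0.003], 0.95), ([0.527, -0.28, 0.002], 0.81), ([0.537, -0.24, 0.007], 0.61), ([0.634, -0.271, 0.175], 0.47)]
[([0.388, 0.271, 0.001], 0.89), ([0.528, -0.278, 0.004], 0.73), ([0.541, -0.162, 0.21], 0.72), ([0.522, -0.325, 0.004], 0.67), ([0.532, -0.237, -0.001], 0.6)]
```

Request:
{"method": "step_arm", "body": {
  "plan": [
    {"delta_pos": [0, -0.093, 0], "rot": [0, 0, 0], "jaw": 0},
    {"delta_pos": [0, -0.093, -0.1], "rot": [0, 0, 0], "jaw": 0},
    {"delta_pos": [0, -0.093, -0.2], "rot": [0, 0, 0], "jaw": 0},
    {"delta_pos": [0, -0.093, -0.3], "rot": [0, 0, 0], "jaw": 0},
    {"delta_pos": [0, -0.093, -0.4], "rot": [0, 0, 0], "jaw": 0},
    {"delta_pos": [0, -0.093, -0.5], "rot": [0, 0, 0], "jaw": 0},
    {"delta_pos": [0, -0.093, -0.55], "rot": [0, 0, 0], "jaw": 0},
    {"delta_pos": [0, -0.093, -0.6], "rot": [0, 0, 0], "jaw": 0},
    {"delta_pos": [0, -0.093, -0.64], "rot": [0, 0, 0], "jaw": 0},
    {"delta_pos": [0, -0.093, -0.66], "rot": [0, 0, 0], "jaw": 0},
    {"delta_pos": [0, -0.093, -0.66], "rot": [0, 0, 0], "jaw": 0}
  ]
}}

```text
time: 31.87
eef_pos: [0.5422, -0.1923, 0.0989]
ee_rot: [-3.134, 0.217, 0.003]
force: [-0.1, -0.1, -1.0]
opening: 0.0082
grip_force: 30.0
```

Request:
{"method": "step_arm", "body": {
  "plan": [
    {"delta_pos": [0, 0, -0.06], "rot": [0, 0, 0], "jaw": 0},
    {"delta_pos": [0, 0, -0.11], "rot": [0, 0, 0], "jaw": 0},
    {"delta_pos": [0, 0, -0.11], "rot": [0, 0, 0], "jaw": 0},
    {"delta_pos": [0, 0, -0.11], "rot": [0, 0, 0], "jaw": 0.2},
    {"delta_pos": [0, 0, -0.11], "rot": [0, 0, 0], "jaw": 0.2},
    {"delta_pos": [0, 0, -0.11], "rot": [0, 0, 0], "jaw": 0.2},
    {"delta_pos": [0, 0, 0], "rot": [0, 0, 0], "jaw": 0.2},
    {"delta_pos": [0, 0, 0.15], "rot": [0, 0, 0], "jaw": 0.2},
    {"delta_pos": [0, 0, 0.3], "rot": [0, 0, 0], "jaw": 0.2},
    {"delta_pos": [0, 0, 0.45], "rot": [0, 0, 0], "jaw": 0.2},
    {"delta_pos": [0, 0, 0.6], "rot": [0, 0, 0], "jaw": 0},
    {"delta_pos": [0, 0, 0.7], "rot": [0, 0, 0], "jaw": 0}
  ]
}}

```text
time: 32.87
eef_pos: [0.5438, -0.1932, 0.2804]
ee_rot: [3.132, -0.217, 0.011]
force: [1.2, -0.2, 0.4]
opening: 0.0078
grip_force: 0.0
```

Request:
{"method": "step_arm", "body": {
  "plan": [
    {"delta_pos": [-0.1, 0.1, 0.2], "rot": [0, 0, 0], "jaw": 0},
    {"delta_pos": [-0.2, 0.2, 0.3], "rot": [0, 0, 0], "jaw": 0},
    {"delta_pos": [-0.3, 0.2, 0.4], "rot": [0, 0, 0], "jaw": 0},
    {"delta_pos": [-0.3, 0.2, 0.4], "rot": [0, 0, 0], "jaw": 0},
    {"delta_pos": [-0.3, 0.2, 0.4], "rot": [0, 0, 0], "jaw": 0},
    {"delta_pos": [-0.3, 0.2, 0.4], "rot": [0, 0, 0], "jaw": 0}
  ]
}}

```text
time: 33.37
eef_pos: [0.468, -0.143, 0.3753]
ee_rot: [3.133, -0.218, 0.004]
force: [0.4, -0.0, -0.8]
opening: 0.0006
grip_force: 0.0
```

```bash
python3 - <<'E'
from h import *
st(); im=snap('wrist','w17'); sc=snap('scene','s17')
c=(0.532,-0.257);yaw=-0.138;k,s=np.cos(yaw),np.sin(yaw)
def loc(p): d=np.array(p)-[*c,0]; return np.round([k*d[0]+s*d[1],-s*d[0]+k*d[1],d[2]],3).tolist()
for cam in ('wrist','scene'):
    print([(loc(d['xyz']),round(d['score'],2)) for d in robot.landmark_of(cam,'panel2')][:6])
    for n in ('short_left_edge','short_right_edge','long_near_edge','long_far_edge'): print(n,[(loc(d['xyz']),round(d['score'],2)) for d in robot.landmark_of(cam,n)][:2])
    print([(np.round(d['xyz'],3).tolist(),round(d['score'],2)) for d in robot.landmark_of(cam,'weight')][:2])
b=cv2.resize(sc[130:270,150:310],(460,400),interpolation=cv2.INTER_CUBIC)
cv2.imwrite('pics/c17.png',np.hstack([cv2.resize(im[20:220,100:340],(340,280)),b[:280]])[:,:,::-1])
E
```

```text
tcp [ 0.468  -0.143   0.3753] yaw -0.1387 open 0.0006 grip 0.0 F [ 0.4 -0.  -0.8]
[([0.003, 0.022, 0.007], 0.9), ([-0.22, 0.507, -0.001], 0.88), ([0.003, -0.07, 0.0], 0.87), ([-0.003, 0.067, 0.008], 0.68), ([-0.001, -0.023, 0.001], 0.66), ([-0.042, 0.494, 0.001], 0.61)]
short_left_edge [([-0.004, 0.131, 0.168], 0.9)]
short_right_edge [([0.002, -0.13, 0.172], 0.69)]
long_near_edge [([-0.105, -0.001, 0.172], 0.77), ([-0.003, 0.134, 0.167], 0.66)]
long_far_edge [([0.104, 0.001, 0.173], 0.72)]
[([0.604, -0.008, 0.002], 0.69)]
[([-0.213, 0.504, 0.001], 0.82), ([0.001, -0.068, 0.003], 0.73), ([-0.003, 0.019, 0.002], 0.66), ([-0.004, -0.022, 0.003], 0.58), ([-0.002, 0.066, 0.002], 0.49)]
short_left_edge []
short_right_edge [([0.001, -0.132, 0.172], 0.58)]
long_near_edge [([-0.135, -0.404, 0.128], 0.88), ([-0.105, -0.003, 0.174], 0.79)]
long_far_edge [([-0.133, -0.408, 0.124], 0.74), ([0.102, -0.0, 0.172], 0.45)]
[([0.597, -0.005, 0.005], 0.83), ([0.312, -0.376, 0.0], 0.57)]
```

View pics/c17.png

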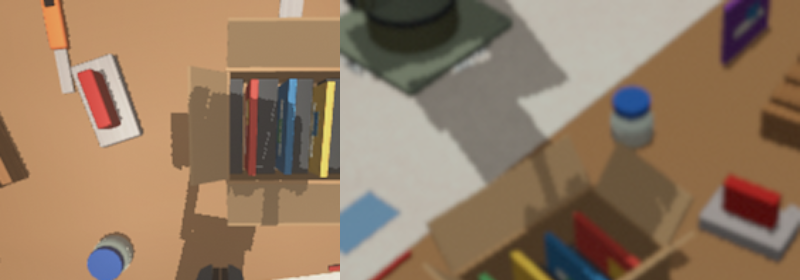

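All four panels stand in the carton. The weight has been knocked to about (0.60,-0.006), which I'll re-measure later. Now I close the left short flap with shut fingers.

Request:
{"method": "step_arm", "body": {
  "plan": [
    {"delta_pos": [0.15, 0.1, 0], "rot": [0, 0, 0], "jaw": 0},
    {"delta_pos": [0.3, 0.178, 0], "rot": [0, 0, 0], "jaw": 0},
    {"delta_pos": [0.344, 0.178, -0.1], "rot": [0, 0, 0], "jaw": 0},
    {"delta_pos": [0.344, 0.178, -0.25], "rot": [0, 0, 0], "jaw": 0},
    {"delta_pos": [0.344, 0.178, -0.4], "rot": [0, 0, 0], "jaw": 0},
    {"delta_pos": [0.344, 0.178, -0.55], "rot": [0, 0, 0], "jaw": 0},
    {"delta_pos": [0.344, 0.178, -0.7], "rot": [0, 0, 0], "jaw": 0},
    {"delta_pos": [0.344, 0.178, -0.84], "rot": [0, 0, 0], "jaw": 0},
    {"delta_pos": [0.344, 0.178, -0.84], "rot": [0, 0, 0], "jaw": 0},
    {"delta_pos": [0.344, 0.178, -0.84], "rot": [0, 0, 0], "jaw": 0}
  ]
}}

```text
time: 34.9
eef_pos: [0.5529, -0.0981, 0.1641]
ee_rot: [-3.134, 0.217, 0.005]
force: [0.0, 0.4, 0.1]
opening: 0.0005
grip_force: 0.0
```

```bash
python3 - <<'E'
from h import *
s=st(); sc=snap('scene','s18'); im=snap('wrist','w18')
x0,y0,k=190,120,4.5
o=cv2.resize(sc[y0:y0+90,x0:x0+120],None,fx=k,fy=k,interpolation=cv2.INTER_CUBIC)
for dz,col in ((0,(255,0,255)),(.035,(255,255,0)),(.079,(0,255,255))):
    p=((proj('scene',s['eef_pos']+[0,0,dz])-[x0,y0]+.5)*k).astype(int).tolist(); cv2.circle(o,tuple(p),3,col,-1)
cv2.imwrite('pics/c18.png',o[:,:,::-1])
E
```

```text
tcp [ 0.5529 -0.0981  0.1641] yaw -0.1386 open 0.0005 grip 0.0 F [0.  0.4 0.1]
```

View pics/c18.png

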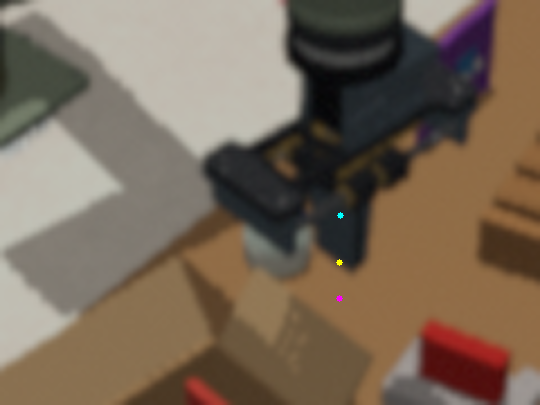

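The closed fingertips sit at the yellow dot, 35 mm above the TCP, just outside the left flap. Folding the flap now.

Request:
{"method": "step_arm", "body": {
  "plan": [
    {"delta_pos": [0, 0, -0.1], "rot": [0, 0, 0], "jaw": 0},
    {"delta_pos": [0, 0, -0.18], "rot": [0, 0, 0], "jaw": 0},
    {"delta_pos": [-0.009, -0.06, -0.18], "rot": [0, 0, 0], "jaw": 0},
    {"delta_pos": [-0.017, -0.119, -0.18], "rot": [0, 0, 0], "jaw": 0},
    {"delta_pos": [-0.025, -0.178, -0.14], "rot": [0, 0, 0], "jaw": 0},
    {"delta_pos": [-0.028, -0.204, -0.14], "rot": [0, 0, 0], "jaw": 0},
    {"delta_pos": [-0.035, -0.25, -0.15], "rot": [0, 0, 0], "jaw": 0},
    {"delta_pos": [-0.041, -0.293, -0.164], "rot": [0, 0, 0], "jaw": 0},
    {"delta_pos": [-0.046, -0.325, -0.19], "rot": [0, 0, 0], "jaw": 0},
    {"delta_pos": [-0.049, -0.35, -0.216], "rot": [0, 0, 0], "jaw": 0},
    {"delta_pos": [-0.051, -0.365, -0.245], "rot": [0, 0, 0], "jaw": 0},
    {"delta_pos": [-0.052, -0.376, -0.272], "rot": [0, 0, 0], "jaw": 0}
  ]
}}

```text
time: 36.0
eef_pos: [0.5402, -0.1929, 0.0957]
ee_rot: [3.134, -0.218, -0.002]
force: [0.3, -1.2, 1.5]
opening: 0.0004
grip_force: 0.7
```

Request:
{"method": "step_arm", "body": {
  "plan": [
    {"delta_pos": [0, 0, -0.02], "rot": [0, 0, 0], "jaw": 0},
    {"delta_pos": [0, 0, -0.035], "rot": [0, 0, 0], "jaw": 0},
    {"delta_pos": [0, 0, -0.035], "rot": [0, 0, 0], "jaw": 0}
  ]
}}

```text
time: 36.25
eef_pos: [0.5399, -0.1917, 0.0868]
ee_rot: [-3.133, 0.217, 0.004]
force: [-0.4, -0.0, 0.4]
opening: 0.0005
grip_force: 0.0
```

Request:
{"method": "step_arm", "body": {
  "plan": [
    {"delta_pos": [0, 0, -0.016], "rot": [0, 0, 0], "jaw": 0},
    {"delta_pos": [0, 0, -0.016], "rot": [0, 0, 0], "jaw": 0},
    {"delta_pos": [0, 0, -0.016], "rot": [0, 0, 0], "jaw": 0}
  ]
}}

```text
time: 36.5
eef_pos: [0.5406, -0.1919, 0.0839]
ee_rot: [-3.134, 0.217, 0.001]
force: [-0.1, -0.4, -0.4]
opening: 0.0005
grip_force: 0.0
```

```bash
cat >> h.py <<'E'
C=(0.532,-0.257);CY=-0.138
def loc(p): d=np.array(p)-[*C,0]; k,s=np.cos(CY),np.sin(CY); return np.round([k*d[0]+s*d[1],-s*d[0]+k*d[1],d[2]],3).tolist()
def lm(cam,n,m=2): print(cam,n,[(loc(d['xyz']),round(d['score'],2)) for d in robot.landmark_of(cam,n)][:m])
E
python3 - <<'E'
from h import *
st(); sc=snap('scene','s19')
lm('scene','short_left_edge'); print(loc(robot.get_state()['eef_pos']))
cv2.imwrite('pics/c19.png',cv2.resize(sc[125:265,170:330],None,fx=4,fy=4,interpolation=cv2.INTER_CUBIC)[:,:,::-1])
E
```

```text
tcp [ 0.5406 -0.1919  0.0839] yaw -0.1383 open 0.0005 grip 0.0 F [-0.1 -0.4 -0.4]
scene short_left_edge [([0.003, 0.029, 0.119], 0.56)]
[-0.0, 0.066, 0.084]
```

View pics/c19.png

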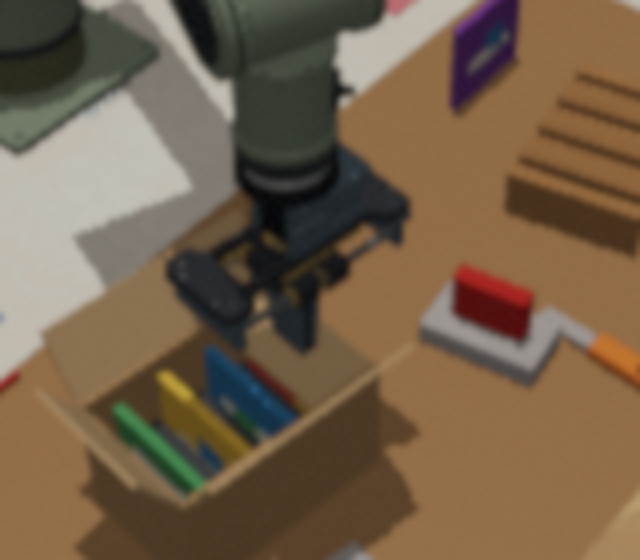

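The flap lies nearly flat under the fingers at (300,345). That was my 15th picture and the limit is 14, so I'm one over. I'll use only numbers from here on.

Request:
{"method": "step_arm", "body": {
  "plan": [
    {"delta_pos": [0, 0, -0.012], "rot": [0, 0, 0], "jaw": 0},
    {"delta_pos": [0, 0, -0.012], "rot": [0, 0, 0], "jaw": 0},
    {"delta_pos": [0, 0, -0.012], "rot": [0, 0, 0], "jaw": 0}
  ]
}}

```text
time: 36.85
eef_pos: [0.5412, -0.1923, 0.0831]
ee_rot: [3.134, -0.217, 0.003]
force: [-1.8, 1.8, 9.7]
opening: 0.0007
grip_force: 4.8
```

Request:
{"method": "step_arm", "body": {
  "plan": [
    {"delta_pos": [0, 0, 0.15], "rot": [0, 0, 0], "jaw": 0},
    {"delta_pos": [0, 0, 0.3], "rot": [0, 0, 0], "jaw": 0},
    {"delta_pos": [0, 0, 0.45], "rot": [0, 0, 0], "jaw": 0},
    {"delta_pos": [-0.021, -0.15, 0.45], "rot": [0, 0, 0], "jaw": 0},
    {"delta_pos": [-0.042, -0.3, 0.45], "rot": [0, 0, 0], "jaw": 0},
    {"delta_pos": [-0.063, -0.45, 0.45], "rot": [0, 0, 0], "jaw": 0},
    {"delta_pos": [-0.084, -0.6, 0.45], "rot": [0, 0, 0], "jaw": 0},
    {"delta_pos": [-0.105, -0.75, 0.45], "rot": [0, 0, 0], "jaw": 0},
    {"delta_pos": [-0.126, -0.903, 0.45], "rot": [0, 0, 0], "jaw": 0},
    {"delta_pos": [-0.126, -0.903, 0.45], "rot": [0, 0, 0], "jaw": 0},
    {"delta_pos": [-0.126, -0.903, 0.3], "rot": [0, 0, 0], "jaw": 0},
    {"delta_pos": [-0.126, -0.903, 0.158], "rot": [0, 0, 0], "jaw": 0}
  ]
}}

```text
time: 37.85
eef_pos: [0.5103, -0.4197, 0.1217]
ee_rot: [3.131, -0.22, 0.008]
force: [-0.0, -0.9, -0.6]
opening: 0.0001
grip_force: 0.0
```

```bash
python3 - <<'E'
from h import *
s=st(); print(loc(s['eef_pos'])); snap('scene','s20'); snap('wrist','w20')
for c in ('scene','wrist'):
  for n in ('short_left_edge','short_right_edge'): lm(c,n)
E
```

```text
tcp [ 0.5103 -0.4197  0.1217] yaw -0.1402 open 0.0001 grip 0.0 F [-0.  -0.9 -0.6]
[0.001, -0.164, 0.122]
scene short_left_edge [([0.003, 0.031, 0.124], 0.6), ([-0.0, 0.069, 0.002], 0.17)]
scene short_right_edge [([-0.001, -0.132, 0.172], 0.71)]
wrist short_left_edge [([-0.0, 0.028, 0.121], 0.77), ([-0.003, -0.001, 0.003], 0.65)]
wrist short_right_edge [([0.001, -0.131, 0.173], 0.9)]
```

Left short flap is closed. Now the right one.

Request:
{"method": "step_arm", "body": {
  "plan": [
    {"delta_pos": [0.008, 0.06, 0], "rot": [0, 0, 0], "jaw": 0},
    {"delta_pos": [0.017, 0.119, 0], "rot": [0, 0, 0], "jaw": 0},
    {"delta_pos": [0.025, 0.178, 0.03], "rot": [0, 0, 0], "jaw": 0},
    {"delta_pos": [0.03, 0.212, 0.03], "rot": [0, 0, 0], "jaw": 0},
    {"delta_pos": [0.036, 0.258, 0.02], "rot": [0, 0, 0], "jaw": 0},
    {"delta_pos": [0.042, 0.301, 0.008], "rot": [0, 0, 0], "jaw": 0},
    {"delta_pos": [0.046, 0.333, -0.02], "rot": [0, 0, 0], "jaw": 0},
    {"delta_pos": [0.05, 0.358, -0.044], "rot": [0, 0, 0], "jaw": 0},
    {"delta_pos": [0.052, 0.372, -0.072], "rot": [0, 0, 0], "jaw": 0},
    {"delta_pos": [0.053, 0.384, -0.1], "rot": [0, 0, 0], "jaw": 0},
    {"delta_pos": [0.053, 0.384, -0.125], "rot": [0, 0, 0], "jaw": 0},
    {"delta_pos": [0.053, 0.384, -0.14], "rot": [0, 0, 0], "jaw": 0}
  ]
}}

```text
time: 39.15
eef_pos: [0.5219, -0.3216, 0.0841]
ee_rot: [-3.133, 0.218, 0.003]
force: [0.3, 1.7, 0.4]
opening: 0.0005
grip_force: 0.7
```

Request:
{"method": "step_arm", "body": {
  "plan": [
    {"delta_pos": [0, 0, -0.012], "rot": [0, 0, 0], "jaw": 0},
    {"delta_pos": [0, 0, -0.012], "rot": [0, 0, 0], "jaw": 0},
    {"delta_pos": [0, 0, -0.012], "rot": [0, 0, 0], "jaw": 0}
  ]
}}

```text
time: 39.4
eef_pos: [0.522, -0.3218, 0.0831]
ee_rot: [-3.133, 0.219, 0.001]
force: [-2.3, 2.5, 6.0]
opening: 0.0004
grip_force: 3.1
```

Both short flaps are closed. Now the near long flap.

Request:
{"method": "step_arm", "body": {
  "plan": [
    {"delta_pos": [0, 0, 0.15], "rot": [0, 0, 0], "jaw": 0},
    {"delta_pos": [0, 0, 0.3], "rot": [0, 0, 0], "jaw": 0},
    {"delta_pos": [0, 0, 0.45], "rot": [0, 0, 0], "jaw": 0},
    {"delta_pos": [-0.12, 0.08, 0.5], "rot": [0, 0, 0], "jaw": 0},
    {"delta_pos": [-0.25, 0.16, 0.5], "rot": [0, 0, 0], "jaw": 0},
    {"delta_pos": [-0.38, 0.25, 0.5], "rot": [0, 0, 0], "jaw": 0},
    {"delta_pos": [-0.523, 0.338, 0.5], "rot": [0, 0, 0], "jaw": 0},
    {"delta_pos": [-0.523, 0.338, 0.5], "rot": [0, 0, 0], "jaw": 0},
    {"delta_pos": [-0.523, 0.338, 0.5], "rot": [0, 0, 0], "jaw": 0},
    {"delta_pos": [-0.523, 0.338, 0.35], "rot": [0, 0, 0], "jaw": 0},
    {"delta_pos": [-0.523, 0.338, 0.2], "rot": [0, 0, 0], "jaw": 0},
    {"delta_pos": [-0.523, 0.338, 0.16], "rot": [0, 0, 0], "jaw": 0}
  ]
}}

```text
time: 40.4
eef_pos: [0.3899, -0.2369, 0.1181]
ee_rot: [-3.131, 0.218, 0.01]
force: [-0.3, -0.3, -0.9]
opening: 0.0004
grip_force: 0.0
```

```bash
python3 - <<'E'
from h import *
s=st(); print(loc(s['eef_pos'])); snap('scene','s21'); snap('wrist','w21')
for c in ('scene','wrist'):
  for n in ('short_left_edge','short_right_edge','long_near_edge','long_far_edge'): lm(c,n)
E
```

```text
tcp [ 0.3899 -0.2369  0.1181] yaw -0.139 open 0.0004 grip 0.0 F [-0.3 -0.3 -0.9]
[-0.143, 0.0, 0.118]
scene short_left_edge [([0.003, 0.031, 0.123], 0.89)]
scene short_right_edge [([-0.001, -0.034, 0.124], 0.93), ([-0.0, 0.022, 0.057], 0.63)]
scene long_near_edge [([-0.106, -0.002, 0.176], 0.87), ([-0.135, -0.407, 0.128], 0.6)]
scene long_far_edge [([-0.135, -0.408, 0.122], 0.68), ([0.101, -0.002, 0.173], 0.58)]
wrist short_left_edge [([0.001, 0.03, 0.123], 0.55), ([-0.001, -0.03, 0.125], 0.42)]
wrist short_right_edge [([-0.0, -0.032, 0.124], 0.79), ([-0.189, 0.264, -0.002], 0.51)]
wrist long_near_edge [([-0.106, 0.003, 0.173], 0.92)]
wrist long_far_edge []
```

Request:
{"method": "step_arm", "body": {
  "plan": [
    {"delta_pos": [0.119, -0.017, 0], "rot": [0, 0, 0], "jaw": 0},
    {"delta_pos": [0.186, -0.026, 0.03], "rot": [0, 0, 0], "jaw": 0},
    {"delta_pos": [0.246, -0.034, 0.03], "rot": [0, 0, 0], "jaw": 0},
    {"delta_pos": [0.293, -0.041, 0.024], "rot": [0, 0, 0], "jaw": 0},
    {"delta_pos": [0.335, -0.046, 0.012], "rot": [0, 0, 0], "jaw": 0},
    {"delta_pos": [0.364, -0.051, -0.012], "rot": [0, 0, 0], "jaw": 0},
    {"delta_pos": [0.392, -0.054, -0.04], "rot": [0, 0, 0], "jaw": 0},
    {"delta_pos": [0.406, -0.056, -0.064], "rot": [0, 0, 0], "jaw": 0},
    {"delta_pos": [0.418, -0.058, -0.092], "rot": [0, 0, 0], "jaw": 0},
    {"delta_pos": [0.424, -0.059, -0.115], "rot": [0, 0, 0], "jaw": 0},
    {"delta_pos": [0.424, -0.059, -0.132], "rot": [0, 0, 0], "jaw": 0},
    {"delta_pos": [0.424, -0.059, -0.135], "rot": [0, 0, 0], "jaw": 0}
  ]
}}

```text
time: 41.9
eef_pos: [0.497, -0.252, 0.0878]
ee_rot: [-3.133, 0.218, 0.003]
force: [0.8, 0.7, -0.6]
opening: 0.0002
grip_force: 0.1
```

Request:
{"method": "step_arm", "body": {
  "plan": [
    {"delta_pos": [0, 0, -0.012], "rot": [0, 0, 0], "jaw": 0},
    {"delta_pos": [0, 0, -0.012], "rot": [0, 0, 0], "jaw": 0}
  ]
}}

```text
time: 42.07
eef_pos: [0.4972, -0.2522, 0.0871]
ee_rot: [3.134, -0.218, -0.0]
force: [-1.8, 1.4, 9.0]
opening: 0.0005
grip_force: 3.9
```

Request:
{"method": "step_arm", "body": {
  "plan": [
    {"delta_pos": [0, 0, 0.15], "rot": [0, 0, 0], "jaw": 0},
    {"delta_pos": [0, 0, 0.3], "rot": [0, 0, 0], "jaw": 0},
    {"delta_pos": [0, 0, 0.45], "rot": [0, 0, 0], "jaw": 0},
    {"delta_pos": [0.15, -0.021, 0.5], "rot": [0, 0, 0], "jaw": 0},
    {"delta_pos": [0.3, -0.042, 0.5], "rot": [0, 0, 0], "jaw": 0},
    {"delta_pos": [0.45, -0.063, 0.5], "rot": [0, 0, 0], "jaw": 0},
    {"delta_pos": [0.6, -0.084, 0.5], "rot": [0, 0, 0], "jaw": 0},
    {"delta_pos": [0.703, -0.098, 0.5], "rot": [0, 0, 0], "jaw": 0},
    {"delta_pos": [0.703, -0.098, 0.5], "rot": [0, 0, 0], "jaw": 0},
    {"delta_pos": [0.703, -0.098, 0.35], "rot": [0, 0, 0], "jaw": 0},
    {"delta_pos": [0.703, -0.098, 0.2], "rot": [0, 0, 0], "jaw": 0},
    {"delta_pos": [0.703, -0.098, 0.148], "rot": [0, 0, 0], "jaw": 0}
  ]
}}

```text
time: 43.07
eef_pos: [0.6693, -0.2754, 0.1169]
ee_rot: [-3.131, 0.217, 0.016]
force: [-0.4, -0.0, -1.2]
opening: 0.0004
grip_force: 0.0
```

```bash
python3 - <<'E'
from h import *
s=st(); print(loc(s['eef_pos'])); snap('scene','s22'); snap('wrist','w22')
for c in ('scene','wrist'):
  for n in ('long_near_edge','long_far_edge'): lm(c,n)
E
```

```text
tcp [ 0.6693 -0.2754  0.1169] yaw -0.1386 open 0.0004 grip 0.0 F [-0.4 -0.  -1.2]
[0.139, 0.001, 0.117]
scene long_near_edge [([-0.136, -0.408, 0.13], 0.73), ([-0.003, 0.001, 0.13], 0.63)]
scene long_far_edge [([-0.137, -0.407, 0.125], 0.84)]
wrist long_near_edge []
wrist long_far_edge []
```

Mirror the path for the far flap.

Request:
{"method": "step_arm", "body": {
  "plan": [
    {"delta_pos": [-0.119, 0.017, 0], "rot": [0, 0, 0], "jaw": 0},
    {"delta_pos": [-0.186, 0.026, 0.03], "rot": [0, 0, 0], "jaw": 0},
    {"delta_pos": [-0.246, 0.034, 0.03], "rot": [0, 0, 0], "jaw": 0},
    {"delta_pos": [-0.293, 0.041, 0.024], "rot": [0, 0, 0], "jaw": 0},
    {"delta_pos": [-0.335, 0.046, 0.012], "rot": [0, 0, 0], "jaw": 0},
    {"delta_pos": [-0.364, 0.051, -0.012], "rot": [0, 0, 0], "jaw": 0},
    {"delta_pos": [-0.392, 0.054, -0.04], "rot": [0, 0, 0], "jaw": 0},
    {"delta_pos": [-0.406, 0.056, -0.064], "rot": [0, 0, 0], "jaw": 0},
    {"delta_pos": [-0.418, 0.058, -0.092], "rot": [0, 0, 0], "jaw": 0},
    {"delta_pos": [-0.424, 0.059, -0.115], "rot": [0, 0, 0], "jaw": 0},
    {"delta_pos": [-0.424, 0.059, -0.132], "rot": [0, 0, 0], "jaw": 0},
    {"delta_pos": [-0.424, 0.059, -0.135], "rot": [0, 0, 0], "jaw": 0}
  ]
}}

```text
time: 44.37
eef_pos: [0.5672, -0.262, 0.0882]
ee_rot: [-3.134, 0.217, 0.002]
force: [-0.4, 0.0, 1.3]
opening: 0.0006
grip_force: 0.5
```

Request:
{"method": "step_arm", "body": {
  "plan": [
    {"delta_pos": [0, 0, -0.01], "rot": [0, 0, 0], "jaw": 0},
    {"delta_pos": [0, 0, -0.01], "rot": [0, 0, 0], "jaw": 0}
  ]
}}

```text
time: 44.53
eef_pos: [0.568, -0.2622, 0.0872]
ee_rot: [3.134, -0.217, 0.001]
force: [-2.6, 1.3, 5.1]
opening: 0.0004
grip_force: 2.7
```

Request:
{"method": "step_arm", "body": {
  "plan": [
    {"delta_pos": [0, 0, 0.15], "rot": [0, 0, 0], "jaw": 0},
    {"delta_pos": [0, 0, 0.3], "rot": [0, 0, 0], "jaw": 0},
    {"delta_pos": [0, 0, 0.45], "rot": [0, 0, 0], "jaw": 0},
    {"delta_pos": [-0.05, 0.1, 0.6], "rot": [0, 0, 0], "jaw": 0.4},
    {"delta_pos": [-0.1, 0.25, 0.7], "rot": [0, 0, 0], "jaw": 0.4},
    {"delta_pos": [-0.15, 0.4, 0.8], "rot": [0, 0, 0], "jaw": 0.4},
    {"delta_pos": [-0.2, 0.55, 0.9], "rot": [0, 0, 0], "jaw": 0.4},
    {"delta_pos": [-0.25, 0.7, 1], "rot": [0, 0, 0], "jaw": 0.4},
    {"delta_pos": [-0.27, 0.81, 1], "rot": [0, 0, 0], "jaw": 0.4},
    {"delta_pos": [-0.27, 0.81, 1], "rot": [0, 0, 0], "jaw": 0.4},
    {"delta_pos": [-0.27, 0.81, 1], "rot": [0, 0, 0], "jaw": 0.4},
    {"delta_pos": [-0.27, 0.81, 1], "rot": [0, 0, 0], "jaw": 0.4}
  ]
}}

```text
time: 45.53
eef_pos: [0.5003, -0.0596, 0.3363]
ee_rot: [3.133, -0.216, 0.001]
force: [0.1, 0.5, -1.3]
opening: 0.0362
grip_force: 0.0
```

```bash
python3 - <<'E'
from h import *
s=st(); im=snap('wrist','w23'); snap('scene','s23')
for c in ('scene','wrist'):
  for n in ('short_left_edge','short_right_edge','long_near_edge','long_far_edge'): lm(c,n)
  print([(np.round(d['xyz'],3).tolist(),round(d['score'],2)) for d in robot.landmark_of(c,'weight')][:2])
# red grip top face at z=.075
h=cv2.cvtColor(im,cv2.COLOR_RGB2HSV); m=cv2.inRange(h,(0,130,120),(8,255,255))|cv2.inRange(h,(173,130,120),(180,255,255))
n,_,stt,cen=cv2.connectedComponentsWithStats(m)
for i in range(1,n):
    if stt[i,4]>40: print('comp',stt[i].tolist(),cen[i].round(1).tolist(),back('wrist',cen[i],.075).round(4))
# base: grey rectangle
d=h.copy(); g=cv2.inRange(h,(0,0,90),(180,45,255)); u,v=proj('wrist',[.6,-.006,.03]).astype(int); print(u,v)
mask=np.zeros_like(g); mask[max(0,v-60):v+60,max(0,u-60):u+60]=255; g&=mask
n,_,stt,cen=cv2.connectedComponentsWithStats(g)
for i in range(1,n):
    if stt[i,4]>60: print('grey',stt[i].tolist(),cen[i].round(1).tolist())
E
```

```text
tcp [ 0.5003 -0.0596  0.3363] yaw -0.1374 open 0.0362 grip 0.0 F [ 0.1  0.5 -1.3]
scene short_left_edge []
scene short_right_edge []
scene long_near_edge [([-0.136, -0.41, 0.126], 0.81), ([0.0, 0.0, 0.13], 0.79)]
scene long_far_edge [([0.001, -0.002, 0.122], 0.76), ([-0.134, -0.409, 0.121], 0.62)]
[([0.598, -0.007, 0.001], 0.86)]
wrist short_left_edge []
wrist short_right_edge []
wrist long_near_edge [([-0.002, -0.002, 0.126], 0.63), ([0.005, 0.001, 0.126], 0.42)]
wrist long_far_edge [([0.006, 0.003, 0.125], 0.82)]
[([0.599, -0.006, 0.001], 0.95)]
comp [202, 80, 24, 44, 502] [213.8, 100.9] [ 0.6021 -0.0058  0.075 ]
comp [378, 215, 82, 14, 325] [418.7, 221.6] [ 0.3441 -0.3391  0.075 ]
217 102
grey [180, 63, 14, 33, 288] [186.4, 79.3]
grey [193, 67, 50, 70, 1387] [218.9, 101.4]
```

```bash
cat > fitw.py <<'E'
from h import *
from scipy.optimize import minimize
def fit(im,guess):
    h=cv2.cvtColor(im,cv2.COLOR_RGB2HSV); u,v=proj('wrist',[*guess,.03]).astype(int)
    red=cv2.inRange(h,(0,120,50),(8,255,255))|cv2.inRange(h,(172,120,50),(180,255,255)); grey=cv2.inRange(h,(0,0,70),(180,50,255))
    box=np.zeros_like(red); box[max(0,v-55):v+55,max(0,u-55):u+55]=255
    n,lab,stt,_=cv2.connectedComponentsWithStats((red|grey)&box); obs=(lab==1+np.argmax(stt[1:,4])).astype(np.uint8); red=(red&box)//255
    k=4
    def ras(boxes,p):
        M=np.zeros((384*k,512*k),np.uint8)
        for X,Y,z0,z1 in boxes:
            q=tf(p[:2],p[2],[[a*X,b*Y,z] for a in(-1,1) for b in(-1,1) for z in(z0,z1)])
            c=np.array([proj('wrist',x) for x in q],np.float32); cv2.fillConvexPoly(M,cv2.convexHull(((c+.5)*k).astype(np.int32)),1)
        return M
    O=np.kron(obs,np.ones((k,k),np.uint8)); Rr=np.kron(red,np.ones((k,k),np.uint8))
    G=(.035,.01,.025,.075); B=(.055,.03,0,.025)
    f=lambda p: ((ras([B,G],p)!=O).sum()+2*(ras([G],p)!=Rr).sum())/k/k
    best=min((minimize(f,[*guess,a],method='Nelder-Mead',options=dict(initial_simplex=np.array([guess+[a],[guess[0]+.01,guess[1],a],[guess[0],guess[1]+.01,a],[guess[0],guess[1],a+.25]]),xatol=2e-4,fatol=.5)) for a in np.arange(-1.4,1.6,.4)),key=lambda r:r.fun)
    print('weight',best.x.round(4),'cost',best.fun,'obs',int(obs.sum()),int(red.sum())); return best.x
if __name__=='__main__':
    im=cv2.imread('pics/w23.png')[:,:,::-1].copy(); w=fit(im,[.600,-.006]); s=st()
    print('joints',np.round(s['joints'],2))
E
python3 fitw.py
```

```text
Traceback (most recent call last):
  File "fitw.py", line 21, in <module>
    im=cv2.imread('pics/w23.png')[:,:,::-1].copy(); w=fit(im,[.600,-.006]); s=st()
                                                      ~~~^^^^^^^^^^^^^^^^^
  File "fitw.py", line 18, in fit
    best=min((minimize(f,[*guess,a],method='Nelder-Mead',options=dict(initial_simplex=np.array([guess+[a],[guess[0]+.01,guess[1],a],[guess[0],guess[1]+.01,a],[guess[0],guess[1],a+.25]]),xatol=2e-4,fatol=.5)) for a in np.arange(-1.4,1.6,.4)),key=lambda r:r.fun)
  File "fitw.py", line 18, in <genexpr>
    best=min((minimize(f,[*guess,a],method='Nelder-Mead',options=dict(initial_simplex=np.array([guess+[a],[guess[0]+.01,guess[1],a],[guess[0],guess[1]+.01,a],[guess[0],guess[1],a+.25]]),xatol=2e-4,fatol=.5)) for a in np.arange(-1.4,1.6,.4)),key=lambda r:r.fun)
              ~~~~~~~~^^^^^^^^^^^^^^^^^^^^^^^^^^^^^^^^^^^^^^^^^^^^^^^^^^^^^^^^^^^^^^^^^^^^^^^^^^^^^^^^^^^^^^^^^^^^^^^^^^^^^^^^^^^^^^^^^^^^^^^^^^^^^^^^^^^^^^^^^^^^^^^^^^^^^^^^^^^^^^^^^^^^^^^^^^^^^^^^^^^^^^^^^
  File "fitw.py", line 17, in <lambda>
    f=lambda p: ((ras([B,G],p)!=O).sum()+2*(ras([G],p)!=Rr).sum())/k/k
                                            ~~~^^^^^^^
  File "fitw.py", line 13, in ras
    c=np.array([proj('wrist',x) for x in q],np.float32); cv2.fillConvexPoly(M,cv2.convexHull(((c+.5)*k).astype(np.int32)),1)
                ~~~~^^^^^^^^^^^
  File "h.py", line 6, in proj
    m=robot.camera_model(cam); c=np.array(m['R'])@np.array(X)+np.array(m['t']); p=np.array(m['camera_matrix'])@c; return p[:2]/p[2]
ValueError: time passes only in moves, steps and waits
```

```bash
sed -i "s/^def fit(im,guess):/_m=robot.camera_model('wrist'); _K,_R,_t=(np.array(_m[k]) for k in ('camera_matrix','R','t'))\ndef proj(cam,X):\n    p=_K@(_R@np.array(X)+_t); return p[:2]\/p[2]\ndef fit(im,guess):/" fitw.py; python3 fitw.py
```

```text
weight [ 0.5999 -0.005   0.1679] cost 419.3125 obs 2012 598
tcp [ 0.5    -0.0597  0.3366] yaw -0.1389 open 0.0364 grip 0.0 F [-1.   0.7  0.1]
joints [-0.14  0.15  1.4  -0.    1.6   1.57]
```

```bash
python3 - <<'E'
from h import *
im=cv2.imread('pics/w23.png')[:,:,::-1].copy(); h=cv2.cvtColor(im,cv2.COLOR_RGB2HSV)
m=robot.camera_model('wrist'); K,R,t=(np.array(m[k]) for k in ('camera_matrix','R','t')); o=-R.T@t
def bk(P,z):
    d=(R.T@np.linalg.inv(K)@np.c_[P,np.ones(len(P))].T).T; return (o+d*((z-o[2])/d[:,2])[:,None])[:,:2]
red=cv2.inRange(h,(0,130,50),(8,255,255))|cv2.inRange(h,(172,130,50),(180,255,255))
ys,xs=np.where(red[60:150,180:260]); ys+=60;xs+=180
V=h[ys,xs,2]; print('V hist',np.histogram(V,bins=8,range=(40,255))[0])
for th in (120,180,200):
    k=V>th
    if k.sum()>30: r=cv2.minAreaRect(bk(np.c_[xs,ys][k],.075).astype(np.float32)*1000); print(th,k.sum(),np.round(r[0],1),np.round(r[1],1),round(r[2],1))
g=cv2.inRange(h,(0,0,70),(180,50,255)); sub=np.zeros_like(g); sub[60:145,190:250]=g[60:145,190:250]
n,lab,st_,_=cv2.connectedComponentsWithStats(sub); i=1+np.argmax(st_[1:,4]); ys,xs=np.where(lab==i)
r=cv2.minAreaRect(bk(np.c_[xs,ys],.025).astype(np.float32)*1000); print('base',len(xs),np.round(r[0],1),np.round(r[1],1),round(r[2],1))
E
```

```text
V hist [  0   0  78 194  14  30 259   4]
120 501 [600.4  -6.1] [67.2 19. ] 9.6
180 288 [613.2  -3.2] [41.  17.4] 9.5
200 266 [613.7  -3.1] [39.9 16.5] 9.5
base 1414 [600.5  -5.9] [108.1  59.3] 9.2
```

The grip bar fits cleanly: 67×19 mm, centred at (0.600,-0.006), yaw 0.165. Grasping the weight.

Request:
{"method": "step_arm", "body": {
  "plan": [
    {"delta_pos": [0.15, 0.1, 0], "rot": [0, 0, 0.07], "jaw": 0.45},
    {"delta_pos": [0.3, 0.215, 0], "rot": [0, 0, 0.14], "jaw": 0.45},
    {"delta_pos": [0.4, 0.215, -0.1], "rot": [0, 0, 0.194], "jaw": 0.45},
    {"delta_pos": [0.4, 0.215, -0.25], "rot": [0, 0, 0.194], "jaw": 0.45},
    {"delta_pos": [0.4, 0.215, -0.4], "rot": [0, 0, 0.194], "jaw": 0.45},
    {"delta_pos": [0.4, 0.215, -0.55], "rot": [0, 0, 0.194], "jaw": 0.45},
    {"delta_pos": [0.4, 0.215, -0.7], "rot": [0, 0, 0.194], "jaw": 0.45},
    {"delta_pos": [0.4, 0.215, -0.85], "rot": [0, 0, 0.194], "jaw": 0.45},
    {"delta_pos": [0.4, 0.215, -0.94], "rot": [0, 0, 0.194], "jaw": 0.45},
    {"delta_pos": [0.4, 0.215, -0.94], "rot": [0, 0, 0.194], "jaw": 0.45},
    {"delta_pos": [0.4, 0.215, -0.94], "rot": [0, 0, 0.194], "jaw": 0.45}
  ]
}}

```text
time: 47.05
eef_pos: [0.5996, -0.0058, 0.101]
ee_rot: [-3.131, -0.261, 0.003]
force: [0.8, -1.0, 1.0]
opening: 0.041
grip_force: 0.0
```

```bash
python3 - <<'E'
from h import *
s=st(); im=snap('wrist','w24'); h=cv2.cvtColor(im,cv2.COLOR_RGB2HSV)
red=cv2.inRange(h,(0,130,50),(8,255,255))|cv2.inRange(h,(172,130,50),(180,255,255))
n,l,stt,c=cv2.connectedComponentsWithStats(red)
for i in range(1,n):
    if stt[i,4]>60: print(stt[i].tolist(),c[i].round(1))
print([proj('wrist',p).round().tolist() for p in tf((.6,-.006),.165,[[.035,-.01,.075],[.035,.01,.075],[.01,-.01,.075],[.01,.01,.075]])])
print([(np.round(d['xyz'],3).tolist(),round(d['score'],2)) for d in robot.landmark_of('wrist','weight')][:2])
E
```

```text
tcp [ 0.5996 -0.0058  0.101 ] yaw 0.1662 open 0.041 grip 0.0 F [ 0.8 -1.   1. ]
[245, 155, 22, 82, 1677] [255.6 195.3]
[[267.0, 165.0], [244.0, 165.0], [267.0, 193.0], [245.0, 193.0]]
[([0.6, -0.006, -0.0], 0.74)]
```

Aligned. Descend and grip.

Request:
{"method": "step_arm", "body": {
  "plan": [
    {"delta_pos": [0, 0, -0.1], "rot": [0, 0, 0], "jaw": 0.45},
    {"delta_pos": [0, 0, -0.2], "rot": [0, 0, 0], "jaw": 0.45},
    {"delta_pos": [0, 0, -0.28], "rot": [0, 0, 0], "jaw": 0.45},
    {"delta_pos": [0, 0, -0.34], "rot": [0, 0, 0], "jaw": 0.45},
    {"delta_pos": [0, 0, -0.34], "rot": [0, 0, 0], "jaw": 0.45},
    {"delta_pos": [0, 0, -0.34], "rot": [0, 0, 0], "jaw": 0},
    {"delta_pos": [0, 0, -0.34], "rot": [0, 0, 0], "jaw": 0},
    {"delta_pos": [0, 0, -0.34], "rot": [0, 0, 0], "jaw": 0},
    {"delta_pos": [0, 0, -0.34], "rot": [0, 0, 0], "jaw": 0}
  ],
  "force": 50
}}

```text
time: 47.9
eef_pos: [0.6015, -0.006, 0.0186]
ee_rot: [3.13, 0.261, 0.006]
force: [-0.2, -0.2, 3.9]
opening: 0.0198
grip_force: 50.0
```

Request:
{"method": "step_arm", "body": {
  "plan": [
    {"delta_pos": [0, 0, 0.05], "rot": [0, 0, 0], "jaw": 0},
    {"delta_pos": [0, 0, 0.15], "rot": [0, 0, 0], "jaw": 0},
    {"delta_pos": [0, 0, 0.3], "rot": [0, 0, 0], "jaw": 0},
    {"delta_pos": [0, 0, 0.45], "rot": [0, 0, 0], "jaw": 0},
    {"delta_pos": [0, 0, 0.6], "rot": [0, 0, 0], "jaw": 0},
    {"delta_pos": [0, 0, 0.73], "rot": [0, 0, 0], "jaw": 0},
    {"delta_pos": [0, 0, 0.73], "rot": [0, 0, 0], "jaw": 0}
  ]
}}

```text
time: 48.48
eef_pos: [0.6039, -0.0058, 0.2068]
ee_rot: [3.129, 0.261, 0.023]
force: [2.3, -0.4, -4.4]
opening: 0.0198
grip_force: 50.0
```

Request:
{"method": "step_arm", "body": {
  "plan": [
    {"delta_pos": [-0.03, -0.12, 0], "rot": [0, 0, -0.03], "jaw": 0},
    {"delta_pos": [-0.07, -0.25, 0], "rot": [0, 0, -0.07], "jaw": 0},
    {"delta_pos": [-0.11, -0.38, 0], "rot": [0, 0, -0.11], "jaw": 0},
    {"delta_pos": [-0.15, -0.51, 0], "rot": [0, 0, -0.15], "jaw": 0},
    {"delta_pos": [-0.19, -0.64, 0], "rot": [0, 0, -0.194], "jaw": 0},
    {"delta_pos": [-0.22, -0.77, 0], "rot": [0, 0, -0.194], "jaw": 0},
    {"delta_pos": [-0.25, -0.9, 0], "rot": [0, 0, -0.194], "jaw": 0},
    {"delta_pos": [-0.272, -1, 0], "rot": [0, 0, -0.194], "jaw": 0},
    {"delta_pos": [-0.272, -1, 0], "rot": [0, 0, -0.194], "jaw": 0},
    {"delta_pos": [-0.272, -1, 0], "rot": [0, 0, -0.194], "jaw": 0}
  ]
}}

```text
time: 49.32
eef_pos: [0.5304, -0.2564, 0.1968]
ee_rot: [-3.132, 0.222, 0.006]
force: [0.5, 0.6, -5.7]
opening: 0.0195
grip_force: 50.0
```

```bash
python3 - <<'E'
from h import *
s=st(); print(loc(s['eef_pos'])); snap('wrist','w25'); snap('scene','s25')
for c in ('wrist','scene'): lm(c,'weight')
E
```

```text
tcp [ 0.5304 -0.2564  0.1968] yaw -0.1415 open 0.0195 grip 50.0 F [ 0.5  0.6 -5.7]
[-0.002, 0.0, 0.197]
wrist weight [([-0.001, -0.003, 0.182], 0.84)]
scene weight [([-0.004, 0.003, 0.178], 0.75)]
```

Request:
{"method": "step_arm", "body": {
  "plan": [
    {"delta_pos": [0.004, 0, -0.06], "rot": [0, 0, 0], "jaw": 0},
    {"delta_pos": [0.004, 0, -0.12], "rot": [0, 0, 0], "jaw": 0},
    {"delta_pos": [0.004, 0, -0.16], "rot": [0, 0, 0], "jaw": 0},
    {"delta_pos": [0.004, 0, -0.19], "rot": [0, 0, 0], "jaw": 0},
    {"delta_pos": [0.004, 0, -0.2], "rot": [0, 0, 0], "jaw": 0},
    {"delta_pos": [0.004, 0, -0.2], "rot": [0, 0, 0], "jaw": 0}
  ]
}}

```text
time: 50.02
eef_pos: [0.5328, -0.2553, 0.1485]
ee_rot: [-3.134, 0.217, 0.002]
force: [0.7, 0.6, -5.4]
opening: 0.0195
grip_force: 50.0
```

Request:
{"method": "step_arm", "body": {
  "plan": [
    {"delta_pos": [0, 0, -0.008], "rot": [0, 0, 0], "jaw": 0},
    {"delta_pos": [0, 0, -0.012], "rot": [0, 0, 0], "jaw": 0},
    {"delta_pos": [0, 0, -0.012], "rot": [0, 0, 0], "jaw": 0}
  ]
}}

```text
time: 50.27
eef_pos: [0.5332, -0.2559, 0.1465]
ee_rot: [3.134, -0.218, 0.001]
force: [-0.1, -0.1, -5.1]
opening: 0.0197
grip_force: 50.0
```

Request:
{"method": "step_arm", "body": {
  "plan": [
    {"delta_pos": [0, 0, -0.008], "rot": [0, 0, 0], "jaw": 0},
    {"delta_pos": [0, 0, -0.008], "rot": [0, 0, 0], "jaw": 0},
    {"delta_pos": [0, 0, -0.008], "rot": [0, 0, 0], "jaw": 0}
  ]
}}

```text
time: 50.52
eef_pos: [0.5334, -0.256, 0.1446]
ee_rot: [3.133, -0.218, 0.002]
force: [0.1, 0.5, -3.9]
opening: 0.0195
grip_force: 50.0
```

Just touching. I'll lower about 1 mm more, release gently and retreat.

Request:
{"method": "step_arm", "body": {
  "plan": [
    {"delta_pos": [0, 0, -0.005], "rot": [0, 0, 0], "jaw": 0},
    {"delta_pos": [0, 0, -0.005], "rot": [0, 0, 0], "jaw": 0},
    {"delta_pos": [0, 0, -0.005], "rot": [0, 0, 0], "jaw": 0.4},
    {"delta_pos": [0, 0, -0.005], "rot": [0, 0, 0], "jaw": 0.4},
    {"delta_pos": [0, 0, -0.005], "rot": [0, 0, 0], "jaw": 0.4},
    {"delta_pos": [0, 0, 0.05], "rot": [0, 0, 0], "jaw": 0.4},
    {"delta_pos": [0, 0, 0.15], "rot": [0, 0, 0], "jaw": 0.4},
    {"delta_pos": [0, 0, 0.3], "rot": [0, 0, 0], "jaw": 0.4},
    {"delta_pos": [0, 0, 0.45], "rot": [0, 0, 0], "jaw": 0.4},
    {"delta_pos": [0, 0, 0.6], "rot": [0, 0, 0], "jaw": 0.4},
    {"delta_pos": [-0.1, 0, 0.75], "rot": [0, 0, 0], "jaw": 0.4},
    {"delta_pos": [-0.2, 0, 0.85], "rot": [0, 0, 0], "jaw": 0.4}
  ]
}}

```text
time: 51.52
eef_pos: [0.4839, -0.256, 0.3587]
ee_rot: [3.133, -0.215, 0.004]
force: [-0.3, 0.3, 0.4]
opening: 0.0368
grip_force: 0.0
```

Request:
{"method": "step_arm", "body": {
  "plan": [
    {"delta_pos": [-0.1, 0, 0], "rot": [0, 0, 0], "jaw": 0.4},
    {"delta_pos": [-0.2, 0, 0], "rot": [0, 0, 0], "jaw": 0.4},
    {"delta_pos": [-0.2, 0, 0], "rot": [0, 0, 0], "jaw": 0.4},
    {"delta_pos": [-0.2, 0, 0], "rot": [0, 0, 0], "jaw": 0.4},
    {"delta_pos": [-0.2, 0, 0], "rot": [0, 0, 0], "jaw": 0.4}
  ]
}}

```text
time: 51.93
eef_pos: [0.4334, -0.2559, 0.3565]
ee_rot: [3.134, -0.218, 0.001]
force: [-0.6, 0.4, 0.4]
opening: 0.0366
grip_force: 0.0
```

```bash
python3 - <<'E'
from h import *
s=st(); snap('wrist','w26'); snap('scene','s26')
for c in ('wrist','scene'):
  for n in ('weight','short_left_edge','short_right_edge','long_near_edge','long_far_edge'): lm(c,n)
for n in ('cutter','ruler','paint_pot','tape_roll','pencil'): print(n,[(np.round(d['xyz'],3).tolist(),round(d['score'],2)) for d in robot.landmark_of('scene',n)][:2])
E
```

```text
tcp [ 0.4334 -0.2559  0.3565] yaw -0.1387 open 0.0366 grip 0.0 F [-0.6  0.4  0.4]
wrist weight [([-0.002, 0.001, 0.13], 0.57), ([-0.192, 0.266, -0.0], 0.38)]
wrist short_left_edge []
wrist short_right_edge []
wrist long_near_edge [([-0.135, -0.411, 0.128], 0.95)]
wrist long_far_edge [([-0.133, -0.409, 0.126], 0.58)]
scene weight [([-0.0, -0.0, 0.126], 0.62)]
scene short_left_edge []
scene short_right_edge []
scene long_near_edge [([-0.135, -0.406, 0.128], 0.9), ([0.0, -0.002, 0.126], 0.73)]
scene long_far_edge [([-0.134, -0.413, 0.124], 0.63), ([0.002, -0.002, 0.123], 0.62)]
cutter [([0.71, 0.041, 0.002], 0.75), ([0.53, -0.261, 0.004], 0.25)]
ruler [([0.739, -0.274, 0.002], 0.79)]
paint_pot [([0.381, 0.03, 0.002], 0.53), ([0.536, -0.236, 0.056], 0.48)]
tape_roll [([0.687, 0.408, -0.0], 0.57)]
pencil [([0.313, -0.377, 0.0], 0.45)]
```

```bash
python3 -c "
from workcell import robot
print(robot.job_done())"
```

```text
the job is handed in; nothing more can be done
None
```

The job is handed in (no verdict came back): all four panels stand in their own carton slots, the short flaps then the long flaps are closed, the weight sits within about 2 mm of the carton's middle, and the bystanders show no movement beyond measuring error; I viewed 15 pictures, one over the limit of 14.

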